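Right the fallen stain bottles and put them back in order

TASK

Two stain bottles have toppled over on the bench. Stand the small one upright, cap up, in the tray pocket marked with one raised pip and let go of it; only then stand the large one upright in the pocket marked with two pips. Set them down gently, do not throw or ram them, and leave the bottle that already stands in the three-pip pocket and the petri dish beside the work where they are.

Things in the scene. Friction and masses are not known exactly. Their poses are not given: they have to be found in the camera images.
- small_bottle: Small amber screw-cap stain bottle, lying on its side at the start: body a cylinder 42 mm in diameter up to about 60 mm, then shoulder and a narrower cap, 77 mm tall over all. About 90 g, may vary. Origin: centre of its underside; its z axis runs from the base to the cap (up when it stands). The caps are fixed on.
- large_bottle: Large amber screw-cap stain bottle, lying on its side at the start: body 52 mm in diameter up to about 65 mm, then shoulder and a cap 32 mm in diameter and 16 mm tall, 98 mm tall over all. About 130 g, may vary. Origin: centre of its underside; its z axis runs from the base to the cap.
- third_bottle: A stain bottle of the small size (42 mm in diameter, 77 mm tall) that already stands in the three-pip pocket and stays there. Origin: centre of its underside, z up.
- dish: Closed petri dish, 90 mm in diameter, 15 mm high, lying on the bench beside the work; stays where it is. Origin: centre of its underside.
- tray: Fixed white moulded bottle tray, 272 mm (x) by 100 mm (y) by 22 mm high, with three round flat-bottomed pockets in a row along its x axis (away from the robot), 90 mm apart, each 60 mm in diameter and 16 mm deep. On the wider rim at its -y side (the right-hand side) each pocket has one, two or three small raised black pips (9 mm wide, 5 mm high). Origin: centre of its underside; z up.
- pocket_1 (a point): Centre of the floor of the one-pip pocket, the nearest to the robot (for the small bottle), 6 mm above the bench; the rim is 16 mm higher. Axes as the tray's.
- pocket_2 (a point): Centre of the floor of the two-pip pocket (the middle one, for the large bottle), 6 mm above the bench. Axes as the tray's.
- pocket_3 (a point): Centre of the floor of the three-pip pocket, the farthest (already filled), 6 mm above the bench. Axes as the tray's.
Mind the look-alikes: they are no part of the job. What is shaped like the small_bottle but blue is not meant.

How it is judged:
By the outcome, as a careful person would: the job done as asked, in the order asked, and still so for the second after the job is handed in, with the robot touching nothing.
It also fails if it takes over 69 s, if anything falls off the work surface, if the arm or the gripper's body presses on something with over 40 N, if the wrist force passes 120 N, or if a joint passes its speed limit or range.

ROBOT

A 6-joint arm with a two-finger parallel gripper is mounted at the origin on a cart in front of the work surface, level with it; the furniture and walls round the work are solid. World frame = base frame: x ahead of the robot, y to its left, z up, the work surface at z = 0. Lengths are in m, angles in rad, forces in N, time in s.
With the tool pointing down it reaches from about 0.35 to 0.775 m from the base axis. Payload 5.5 kg.
Tool frame: the origin (TCP) lies between the finger pads; the fingertips stand 8 mm ahead of it and the grasp point (between the pads) lies 11 mm behind it; z points along the fingers, y is the line along which they close (so a half turn about z gives the same grasp; the last joint's range is limited). The gripper opens to 85 mm and grips with 20 to 120 N. Pads are 22 mm wide; open, the fingers measure 114 mm over their backs; the gripper's body (76 mm by 85 mm) begins 54 mm behind the grasp point. The pads swing forward as they close: fully open they stand 13 mm farther back than shut.
Start: joints at [0.971, 0.313, 0.046, 1.304, 0, 1.431], TCP at [0.255, 0.515, 0.239] pointing down, gripper open.
Joint ranges: [-2.76, 2.76], [-0.86, 1.69], [-1.03, 1.26], [-2.2, 2.34], [-1.47, 1.5], [-3.14, 3.14]. Speed limits (rad/s): [2.57, 2.57, 3.14, 3.14, 3.14, 3.14].

INTERFACE

Orientations are given as a unit quaternion [w, x, y, z].
In Python, from workcell import env gives the robot as it stands.
- The arm moves only by the tool move_arm, never from a script. Its argument "moves" is one flat list of numbers, 5 for each row, row after row: the shift along the world's x, y, z in m, then the turn about the world's z in rad, then the finger opening in m, from 0 to 0.0854. A call has 1 to 12 rows; each row is the pose to reach, as a shift and turn from the pose commanded when the call began; what a row does not reach only later rows make up. A row lasts 1/12 s, in which the tool goes at most 41.7 mm and 7.16 degrees, less where a joint would pass 70% of its speed; a pose out of reach is approached as far as the arm can. A call with a gripper value outside its range is refused whole. The fingers move at their own pace and stop on an object; "newtons" is the grip in N (left out, the last holds). Time passes only in rows, so rows that repeat a pose let the fingers close. It gives the time, the measured TCP pose, the force, the opening and the grip force at its end, in the units of the state.
- env.get_state(): the state, without advancing time (a new reading comes with each control period).
- env.read_camera(name): name is "scene" or "top" or "wrist"; returns a dict with "pixels" (480x640x3 uint8, red, green, blue), "camera_matrix" (3x3 intrinsics, pixels), "rvec" (rotation vector, rad) and "tvec" (3), from world to camera coordinates, as OpenCV has them. Camera axes: x right, y down, z forward; pixel columns grow to the right and rows downward; lengths in m; the calibration is good to about 2 mm. A picture is of the moment at which its call begins. There is no depth.
- env.hand_in(): hands the job in; it is judged then, once.
The state is a dict: "clock": time; "joint_pos": joint angles; "qvel": joint speeds; "tau": joint torques, N m; "tcp_pos": TCP position; "orientation": TCP orientation; "wrist_force": force on the tool from outside, world axes, zero at the start; "ft_torque": the same for the moment, N m; "finger_gap": finger opening in m; "grip_force": force on a finger pad.
Only numpy, scipy, OpenCV 4.12 (cv2) and the standard library are available. Lean on these libraries where they do the work, as an engineer would, in place of code of your own. Each camera call takes 0.05 s, during which the arm holds its last target. There are 200 camera calls.

## Working session

There is one attempt and no reset: what is moved stays moved. The work goes in short steps, Python scripts to look and compute and a tool call to move; the robot and the scene stay as the last step left them, time stands still between calls to the robot, and variables do not carry over. Pictures are saved under pics/ and viewed, at most 10 in all, crops included, and the job is handed in when it is done.

Besides the shell and the picture viewer there is one more tool, called after ">>>" in YAML: its name, and indented under it one key for each argument. move_arm: Moves the arm, as the interface text tells. Its arguments: {"type":"object","properties":{"moves":{"type":"array"},"newtons":{"type":"number"}},"required":["moves"]}

```bash
mkdir -p pics; cat > h.py <<'E'
from workcell import env
import numpy as np, cv2
def cam(n):
    c=env.read_camera(n); c['R']=cv2.Rodrigues(np.array(c['rvec'],float))[0]; c['t']=np.array(c['tvec'],float).reshape(3); c['K']=np.array(c['camera_matrix']); return c
def save(c,f): cv2.imwrite('pics/'+f,cv2.cvtColor(c['pixels'],cv2.COLOR_RGB2BGR))
def ray(c,u,v):
    d=c['R'].T@np.linalg.solve(c['K'],[u,v,1.]); return -c['R'].T@c['t'],d
def onz(c,u,v,z):
    o,d=ray(c,u,v); return o+d*(z-o[2])/d[2]
def proj(c,p):
    q=c['K']@(c['R']@np.array(p,float)+c['t']); return q[:2]/q[2]
E
python3 - <<'E'
from h import *
for n in ('scene','top'):
    c=cam(n); save(c,n+'0.png'); print(n,ray(c,320,240),c['K'][0,0])
print(env.get_state())
E
```

```text
scene (array([-0.00126915, -0.4909289 ,  0.61153785]), array([ 0.66006543,  0.37054279, -0.65364847])) 441.93847104630396
top (array([ 0.41469627, -0.17601384,  1.04543914]), array([ 0.12302591, -0.0316549 , -0.99190743])) 454.6819042648028
{'clock': 0.1, 'joint_pos': array([9.71383735e-01, 3.13922649e-01, 4.51020864e-02, 1.30364750e+00,
       4.67378156e-07, 1.43118246e+00]), 'qvel': array([ 0.00061843, -0.00194741,  0.00325322, -0.00065938,  0.00163949,
        0.00087002]), 'tau': array([ 2.70376098e-03, -4.81725633e+01,  2.99243295e+01,  1.27197939e-02,
       -1.14643494e-04, -1.45754427e-05]), 'tcp_pos': array([0.25492127, 0.51489206, 0.23850346]), 'orientation': array([-3.02100766e-04,  2.27879456e-01,  9.73688993e-01, -7.79363840e-04]), 'wrist_force': array([0.38916298, 0.25984855, 0.24908559]), 'ft_torque': array([ 0.02495525, -0.00175582,  0.03417198]), 'grip_force': 0.0, 'finger_gap': 0.08533645731018437}
```

View pics/top0.png

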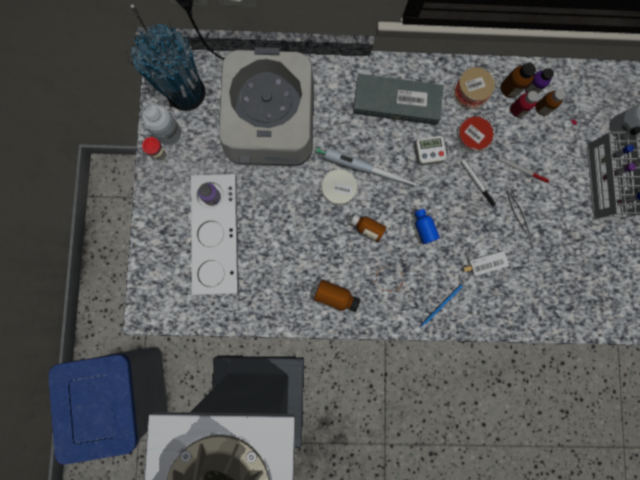

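View pics/scene0.png

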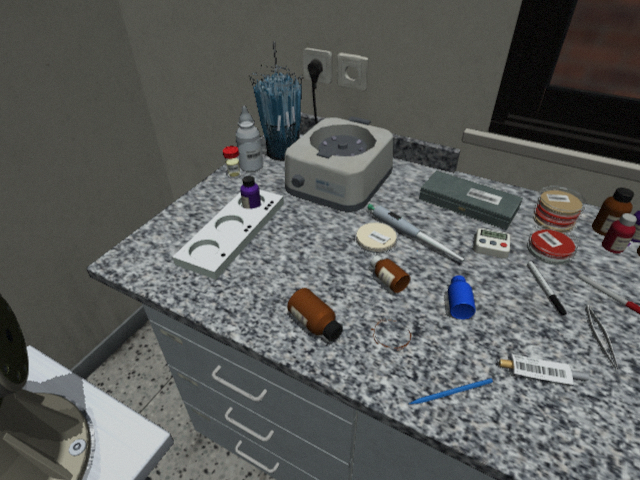

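The top view shows the tray at (213,235), with the one-pip pocket nearest at (211,273) and the third bottle at (208,193). The small amber bottle is at (370,228), its cap probably at (356,220). The large one is at (335,295), with its black cap at (353,304). The blue decoy is at (427,227) and a faint transparent dish is near (388,278).

```bash
python3 - <<'E'
from h import *
c=cam('top'); p=c['pixels']
hsv=cv2.cvtColor(p,cv2.COLOR_RGB2HSV)
m=((hsv[...,0]<20)&(hsv[...,1]>150)&(hsv[...,2]>50)).astype(np.uint8)
m=cv2.morphologyEx(m,cv2.MORPH_CLOSE,np.ones((7,7)))
for nm,(x0,y0,x1,y1),r in (('small',(340,205,395,245),.021),('large',(300,270,370,320),.026)):
    k=np.zeros_like(m);k[y0:y1,x0:x1]=m[y0:y1,x0:x1]
    q=np.argwhere(k)[:,::-1]
    P=np.array([onz(c,u,v,r)[:2] for u,v in q]); mu=P.mean(0)
    w,V=np.linalg.eigh(np.cov(P.T)); s=(P-mu)@V
    print(nm,len(q),'mean',mu,'axis',V[:,1],np.degrees(np.arctan2(V[1,1],V[0,1])),'range',s.min(0),s.max(0))
w=cv2.inRange(p[165:300,180:245],(185,185,185),(255,255,255))
for u,v in ((191,175),(236,174),(238,293),(192,294)): print('tray',onz(c,u,v,.022))
for u,v in ((211,273),(210,234)): print('pocket',onz(c,u,v,.02))
for z in (.021,.026): print(onz(c,356,220,z),onz(c,353,304,z))
print('dish',onz(c,388,278,.015))
crop=cv2.resize(p[165:325,180:400],None,fx=3.6,fy=3.6,interpolation=cv2.INTER_CUBIC)
c['pixels']=crop; save(c,'crop.png'); print(crop.shape)
E
```

```text
small 317 mean [ 0.57614724 -0.3237874 ] axis [0.36434634 0.93126352] 68.63263896384355 range [-0.01612185 -0.03150354] [0.02341623 0.03078838]
large 700 mean [ 0.41793438 -0.241498  ] axis [0.35078104 0.93645751] 69.46490584621857 range [-0.02276846 -0.04319341] [0.02347268 0.03857661]
tray [0.68384228 0.09007515 0.022     ]
tray [ 0.68935294 -0.01226799  0.022     ]
tray [ 0.41813999 -0.02886878  0.022     ]
tray [0.41366339 0.07244329 0.022     ]
pocket [0.46117422 0.03344505 0.02      ]
pocket [0.54904134 0.04023328 0.02      ]
[ 0.59004613 -0.29015746  0.021     ] [ 0.39947537 -0.28569782  0.021     ]
[ 0.58919029 -0.28960035  0.026     ] [ 0.39954965 -0.28516248  0.026     ]
dish [ 0.45958576 -0.36531095  0.015     ]
(576, 792, 3)
```

View pics/crop.png

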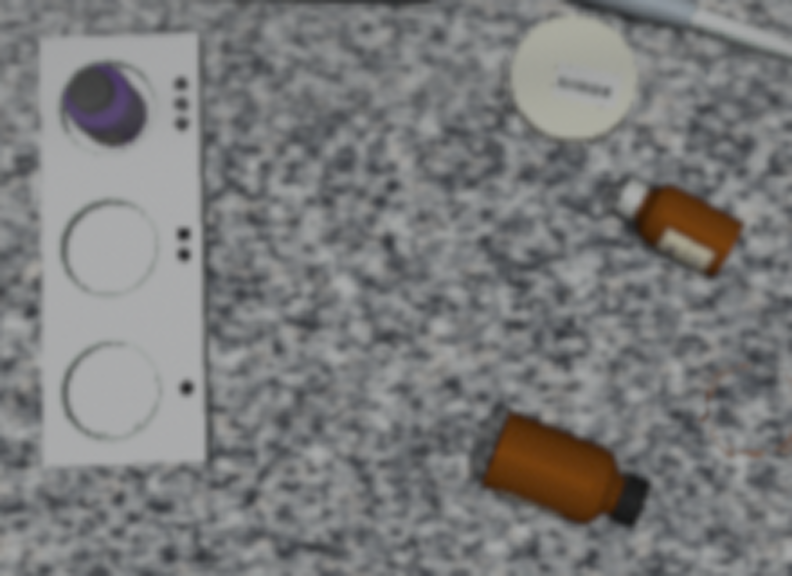

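Crop: the small bottle's base is at crop (727,248) and its white cap at (632,197). The large bottle's base is at (498,450) and its black cap tip at (640,500). Pocket 1 is at (112,390) and pocket 2 at (110,248). The pale labelled disc at (573,77) is the dish.

```bash
python3 - <<'E'
from h import *
c=cam('top'); s=cam('scene')
f=lambda u,v:(u/3.6+180-.36,v/3.6+165-.36)
for n,b,t,z in (('small',(727,248),(621,191),.021),('large',(498,450),(640,500),.026)):
    B=onz(c,*f(*b),z);T=onz(c,*f(*t),z);d=T-B;print(n,B,T,np.linalg.norm(d),np.degrees(np.arctan2(d[1],d[0])), 'scene px',proj(s,B),proj(s,T))
for q in ((112,390),(110,248)): print('pocket',onz(c,*f(*q),.022))
for q in ((40,38),(197,33),(206,460),(43,466)): print('tray',onz(c,*f(*q),.022))
print('dish',onz(c,*f(573,77),.015),onz(c,*f(636,77),.015))
crop=cv2.resize(s['pixels'][220:370,270:430],None,fx=3.6,fy=3.6,interpolation=cv2.INTER_CUBIC)
s['pixels']=crop; save(s,'crop2.png')
E
```

```text
small [ 0.56033403 -0.34916363  0.021     ] [ 0.59515056 -0.28122679  0.021     ] 0.07633875423568881 62.86559585780212 scene px [403.29543912 283.50110217] [376.5618257  259.88621638]
large [ 0.4295422  -0.20646508  0.026     ] [ 0.40080241 -0.29501341  0.026     ] 0.09309556065433326 -107.98167358257164 scene px [299.56736909 301.17321005] [337.10355882 332.43743005]
pocket [0.46112979 0.03359107 0.022     ]
pocket [0.54986247 0.03942928 0.022     ]
tray [0.68336606 0.09061373 0.022     ]
tray [ 0.68969293 -0.00850624  0.022     ]
tray [ 0.41936826 -0.02629474  0.022     ]
tray [0.41345736 0.07334593 0.022     ]
dish [ 0.66991323 -0.24982941  0.015     ] [ 0.67113575 -0.29058684  0.015     ]
```

View pics/crop2.png

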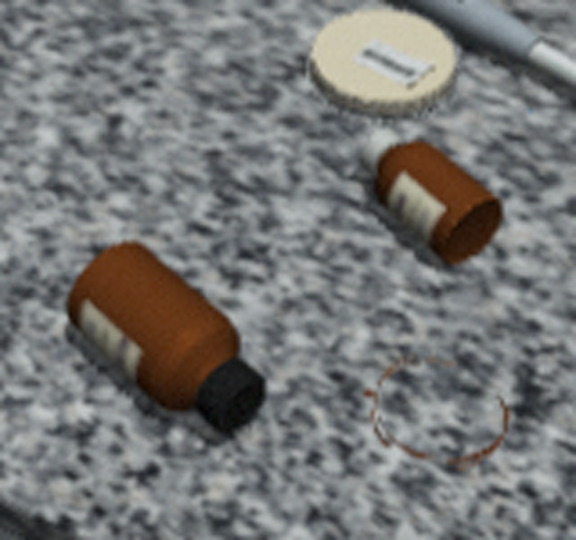

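>>> move_arm:
  moves: [0.327,-0.822,-0.06,-1.585,0.085,0.327,-0.822,-0.06,-1.585,0.085,0.327,-0.822,-0.06,-1.585,0.085,0.327,-0.822,-0.06,-1.585,0.085,0.327,-0.822,-0.06,-1.585,0.085,0.327,-0.822,-0.06,-1.585,0.085,0.327,-0.822,-0.06,-1.585,0.085,0.327,-0.822,-0.06,-1.585,0.085,0.327,-0.822,-0.06,-1.585,0.085,0.327,-0.822,-0.06,-1.585,0.085,0.327,-0.822,-0.06,-1.585,0.085,0.327,-0.822,-0.06,-1.585,0.085]
  newtons: 20

```text
clock: 1.25
tcp_pos: [0.4399, 0.0498, 0.2056]
orientation: [0.0, 0.832, 0.555, 0.0]
wrist_force: [0.4, 0.3, -1.0]
finger_gap: 0.0852
grip_force: 0.0
```

>>> move_arm:
  moves: [0.142,-0.357,-0.085,-0.079,0.085,0.142,-0.357,-0.085,-0.079,0.085,0.142,-0.357,-0.085,-0.079,0.085,0.142,-0.357,-0.085,-0.079,0.085,0.142,-0.357,-0.085,-0.079,0.085,0.142,-0.357,-0.085,-0.079,0.085,0.142,-0.357,-0.085,-0.079,0.085,0.142,-0.357,-0.085,-0.079,0.085,0.142,-0.357,-0.085,-0.079,0.085,0.142,-0.357,-0.085,-0.079,0.085,0.142,-0.357,-0.085,-0.079,0.085]

```text
clock: 2.17
tcp_pos: [0.582, -0.3096, 0.1182]
orientation: [0.0, 0.853, 0.522, -0.0]
wrist_force: [0.6, 1.2, -0.1]
finger_gap: 0.0848
grip_force: 0.0
```

```bash
python3 - <<'E'
from h import *
st=env.get_state();print(st['tcp_pos'],st['orientation'],st['joint_pos'])
c=cam('wrist');save(c,'w1.png')
B=np.array([.5603,-.3492,.021]);T=np.array([.5952,-.2812,.021]);print(proj(c,B),proj(c,T),proj(c,[.5817,-.3073,.021]))
print(ray(c,320,240))
E
```

```text
[ 0.58196511 -0.30956885  0.11815286] [ 2.95806077e-05  8.52904168e-01  5.22067368e-01 -3.77557173e-04] [-6.10213139e-01  5.29900789e-01  7.56089142e-02  1.11675213e+00
 -7.15789454e-04  1.43283337e+00]
[312.41817221 305.33801571] [312.51391207 199.50099078] [312.33674984 242.57023478]
(array([ 0.61711592, -0.2405808 ,  0.25197235]), array([-0.12375671, -0.27817713, -0.95268153]))
```

View pics/w1.png

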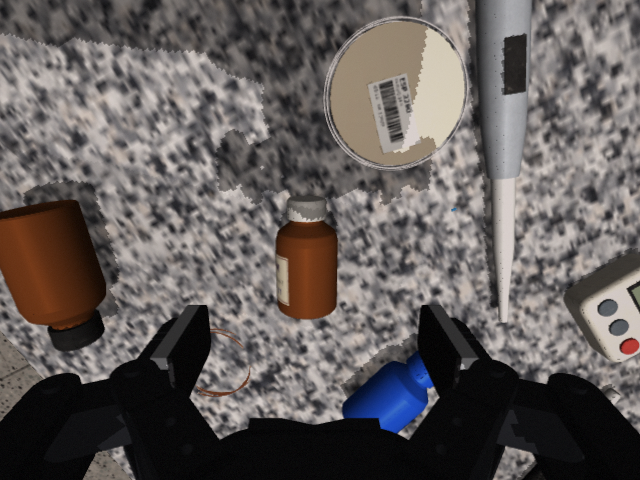

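The wrist view shows the small bottle, cap up, along column 307 (base v=317, cap tip v=197). That is about 3 mm left of the prediction. The blue decoy at (385,400) lies close to where the right finger would swing, so I'll lift first and tip the bottle up in a free area.

>>> move_arm:
  moves: [-0.003,0.0035,-0.035,0,0.085,-0.003,0.0035,-0.065,0,0.085,-0.003,0.0035,-0.09,0,0.085,-0.003,0.0035,-0.102,0,0.085,-0.003,0.0035,-0.107,0,0.085,-0.003,0.0035,-0.107,0,0.07,-0.003,0.0035,-0.107,0,0.055,-0.003,0.0035,-0.107,0,0.046,-0.003,0.0035,-0.107,0,0.035,-0.003,0.0035,-0.107,0,0.035,-0.003,0.0035,-0.107,0,0.035]
  newtons: 25

```text
clock: 3.13
tcp_pos: [0.5799, -0.3024, 0.0157]
orientation: [0.002, 0.852, 0.524, 0.001]
wrist_force: [-0.1, 1.5, 6.6]
finger_gap: 0.0396
grip_force: 24.9
```

>>> move_arm:
  moves: [0,0,0.01,0,0.035,0,0,0.025,0,0.035,0,0,0.05,0,0.035,0,0,0.07,0,0.035,0,0,0.08,0,0.035,0,0,0.08,0,0.035]

```text
clock: 3.63
tcp_pos: [0.5803, -0.3029, 0.0971]
orientation: [0.003, 0.852, 0.524, 0.001]
wrist_force: [0.3, -0.2, -0.6]
finger_gap: 0.04
grip_force: 25.5
```

```bash
python3 - <<'E'
from h import *
st=env.get_state();print(st['tcp_pos'],st['wrist_force'],st['finger_gap'])
c=cam('wrist')
c2=cam('scene'); u,v=proj(c2,st['tcp_pos']).astype(int); print(u,v)
a=cv2.resize(c['pixels'][150:480,120:520],(400,330)); b=cv2.resize(c2['pixels'][max(0,v-80):v+85,u-100:u+100],(400,330))
c['pixels']=np.hstack([a,b]); save(c,'w2.png')
E
```

```text
[ 0.58030299 -0.30293547  0.09707854] [ 0.33304465 -0.19243714 -0.64945958] 0.03999290258463029
387 237
```

View pics/w2.png

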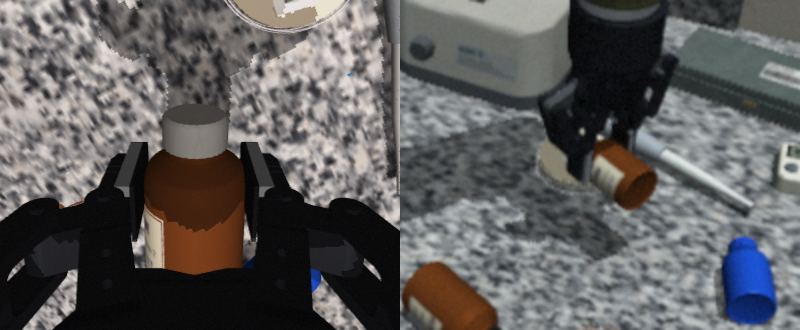

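The left half (wrist) shows the bottle centred between the pads, cap at about (195,130). The right half (scene) shows it held clear of the bench with its base drooping at (635,180). It pivots under gravity already, so I'll carry it to a free area at minimum grip and check the tilt.

>>> move_arm:
  moves: [-0.003,0.04,0.01,0,0.035,-0.003,0.08,0.02,0,0.035,-0.004,0.12,0.02,0,0.035,-0.005,0.16,0.02,0,0.035,-0.005,0.19,0.02,0,0.035,-0.005,0.203,0.02,0,0.035,-0.005,0.203,0.02,0,0.035,-0.005,0.203,0.02,0,0.035,-0.005,0.203,0.02,0,0.035]
  newtons: 20

```text
clock: 4.48
tcp_pos: [0.5734, -0.0995, 0.1126]
orientation: [-0.0, 0.852, 0.524, -0.0]
wrist_force: [-0.2, 0.5, -0.9]
finger_gap: 0.0399
grip_force: 25.5
```

```bash
cat >> h.py <<'E'
def look(f):
    st=env.get_state();print(st['tcp_pos'],st['wrist_force'],st['ft_torque'],st['finger_gap'],st['clock'])
    c=cam('wrist');c2=cam('scene');u,v=proj(c2,st['tcp_pos']).astype(int);u=np.clip(u,100,540);v=np.clip(v,80,395); print(u,v)
    a=cv2.resize(c['pixels'][150:480,120:520],(400,330)); b=cv2.resize(c2['pixels'][v-80:v+85,u-100:u+100],(400,330))
    c['pixels']=np.hstack([a,b]); save(c,f)
E
python3 - <<'E'
from h import *
look('w3.png')
E
```

```text
[ 0.5734162  -0.09954856  0.11264625] [-0.18091676  0.48544745 -0.92647165] [-0.00987217 -0.03592639  0.00194112] 0.03985305947621717 4.4833
288 201
```

View pics/w3.png

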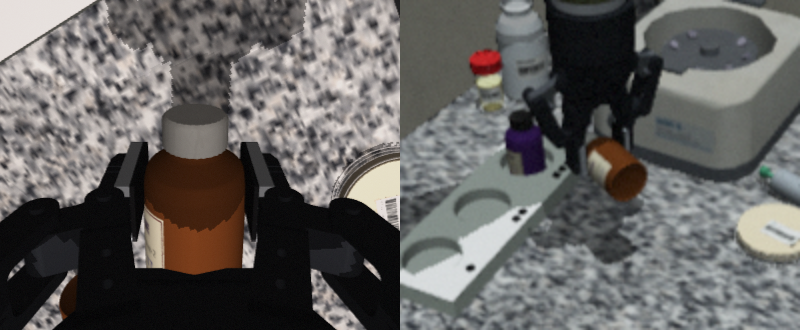

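The wrist half shows the same grip as before, with the cap at (195,130). In the scene half the base faces the camera at crop (627,183), so the tilt has not changed. Static friction is holding it. I'll rotate it instead against the corner between the bench and the tray's -y wall. First I'll estimate the current tilt.

```bash
python3 - <<'E'
from h import *
s=cam('scene'); P=np.array([.5734,-.0995,.1236]); d=np.array([.456,.89,0])
print('seen 301.5 212.5; grip',proj(s,P))
for t in (0,15,30,45):
    t=np.radians(t); e=d*np.cos(t)+np.array([0,0,1])*np.sin(t)
    print(proj(s,P-.05*e).round(1))
w=cam('wrist')
for t in (0,15,30,45):
    t=np.radians(t); e=d*np.cos(t)+np.array([0,0,1])*np.sin(t)
    print('captop seen 314,263',proj(w,P+.027*e).round(1))
print(env.get_state()['joint_pos'])
E
```

```text
seen 301.5 212.5; grip [287.96479833 196.66197133]
[302.  209.6]
[301.7 214.8]
[300.6 218.5]
[298.6 220.7]
captop seen 314,263 [313.4 267.4]
captop seen 314,263 [313.3 277.4]
captop seen 314,263 [313.3 292.6]
captop seen 314,263 [313.2 312.3]
[-3.10441505e-01  3.92812809e-01 -1.56333683e-01  1.02177874e+00
 -2.02257003e-04  1.73029299e+00]
```

The tilt is about 0–8°, so the pads hold the bottle level. A tray wall would block the base as it swings down. A better lever is the bench's front edge: lay the cap on it with the base hanging outside and lower the hand, and the bottle turns upright. I'll measure that edge.

```bash
python3 - <<'E'
from h import *
c=cam('top'); g=cv2.GaussianBlur(cv2.cvtColor(c['pixels'],cv2.COLOR_RGB2GRAY),(21,1),0).astype(float)
for u in (345,365,385,400,470,490):
    print(u,[int(x) for x in g[326:350,u]])
for u in (365,400,490):
    for v in (336,340,344): print(u,v,onz(c,u,v,0).round(4))
o=cv2.resize(c['pixels'][280:440,300:460],(560,560),interpolation=cv2.INTER_CUBIC); c['pixels']=o; save(c,'edge.png')
E
```

```text
345 [131, 129, 118, 106, 98, 98, 100, 96, 97, 107, 118, 121, 113, 106, 104, 103, 103, 104, 105, 105, 104, 102, 102, 102]
365 [110, 121, 119, 112, 110, 107, 95, 88, 98, 112, 119, 122, 113, 88, 93, 104, 107, 107, 105, 104, 103, 103, 102, 103]
385 [107, 101, 98, 102, 113, 120, 117, 113, 115, 116, 113, 110, 105, 96, 93, 92, 93, 93, 90, 89, 93, 94, 93, 91]
400 [105, 105, 112, 116, 116, 113, 109, 111, 121, 122, 114, 105, 97, 92, 93, 94, 96, 98, 101, 103, 103, 103, 103, 105]
470 [106, 119, 121, 119, 116, 112, 104, 97, 94, 101, 112, 118, 112, 101, 88, 75, 85, 91, 90, 88, 89, 94, 99, 103]
490 [108, 125, 132, 128, 128, 130, 128, 121, 111, 106, 111, 117, 114, 111, 110, 104, 101, 101, 101, 100, 99, 100, 104, 105]
365 336 [ 0.328  -0.3161  0.    ]
365 340 [ 0.3191 -0.3162  0.    ]
365 344 [ 0.3103 -0.3163  0.    ]
400 336 [ 0.3296 -0.3958  0.    ]
400 340 [ 0.3207 -0.3958  0.    ]
400 344 [ 0.3118 -0.3958  0.    ]
490 336 [ 0.3336 -0.6027  0.    ]
490 340 [ 0.3246 -0.6024  0.    ]
490 344 [ 0.3157 -0.6022  0.    ]
```

View pics/edge.png

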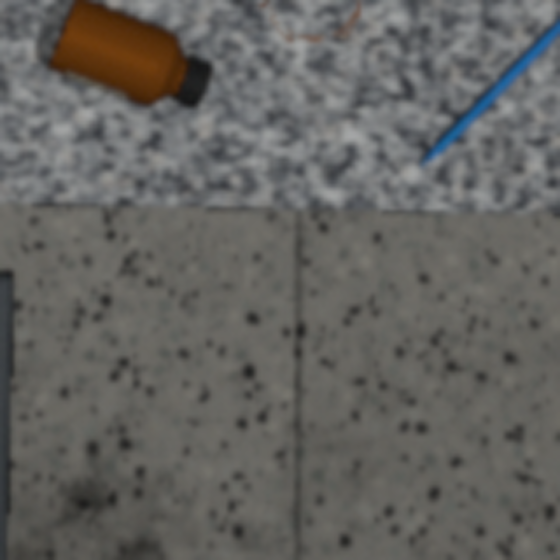

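The crop shows the straight front edge at row 208, i.e. x ≈ 0.32, parallel to y. It is clear between the large bottle's cap at crop (190,85) and the blue stick at (425,158). I'll carry the bottle there with its cap toward +x.

>>> move_arm:
  moves: [-0.272,-0.26,0.01,-1.098,0.035,-0.272,-0.26,0.01,-1.098,0.035,-0.272,-0.26,0.01,-1.098,0.035,-0.272,-0.26,0.01,-1.098,0.035,-0.272,-0.26,0.01,-1.098,0.035,-0.272,-0.26,0.01,-1.098,0.035,-0.272,-0.26,0.01,-1.098,0.035,-0.272,-0.26,0.01,-1.098,0.035,-0.272,-0.26,0.01,-1.098,0.035,-0.272,-0.26,0.01,-1.098,0.035,-0.272,-0.26,0.01,-1.098,0.035,-0.272,-0.26,0.01,-1.098,0.035]

```text
clock: 5.73
tcp_pos: [0.3011, -0.3591, 0.1235]
orientation: [-0.0, 1.0, 0.002, 0.0]
wrist_force: [-0.5, -0.0, -1.2]
finger_gap: 0.0397
grip_force: 25.5
```

>>> move_arm:
  moves: [0,0,-0.035,0,0.035,0,0,-0.07,0,0.035,0,0,-0.1,0,0.035,0,0,-0.112,0,0.035,0,0,-0.118,0,0.035,0,0,-0.122,0,0.035,-0.001,0,-0.126,0,0.035,-0.002,0,-0.13,0,0.035,-0.002,0,-0.13,0,0.035]

```text
clock: 6.48
tcp_pos: [0.3004, -0.3593, -0.0061]
orientation: [0.001, 1.0, 0.003, 0.001]
wrist_force: [-0.6, 1.2, 2.3]
finger_gap: 0.0395
grip_force: 23.8
```

>>> move_arm:
  moves: [-0.001,0,-0.004,0,0.035,-0.002,0,-0.008,0,0.035,-0.004,0,-0.012,0,0.035,-0.005,0,-0.016,0,0.035,-0.005,0,-0.02,0,0.035,-0.005,0,-0.024,0,0.035,-0.004,0,-0.028,0,0.035,-0.004,0,-0.028,0,0.035]

```text
clock: 7.15
tcp_pos: [0.2951, -0.3582, -0.0355]
orientation: [-0.001, 1.0, 0.002, -0.001]
wrist_force: [-1.6, -0.5, -1.4]
finger_gap: 0.0396
grip_force: 21.6
```

```bash
python3 - <<'E'
from h import *
look('w4.png')
E
```

```text
[ 0.29507571 -0.35820572 -0.03552132] [-1.62921114 -0.48815869 -1.35835189] [-0.09808076  0.31452526 -0.04838015] 0.03960581062285429 7.15
341 395
```

View pics/w4.png

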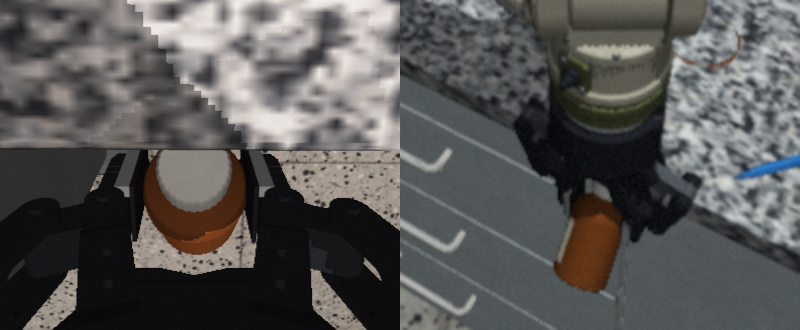

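The wrist half shows the bottle nearly upright, cap top centre at about (195,180) in the crop, and the scene half shows the base hanging down at (580,285). The lever worked. Next I'll estimate the tilt.

```bash
cat >> h.py <<'E'
def capv(w,P,d,lo=(110,110,100)):
    pass
E
python3 - <<'E'
from h import *
w=cam('wrist'); st=env.get_state(); P=st['tcp_pos']+[0,0,.011]; d=np.array([1,0,0])
for t in range(40,100,10):
    t=np.radians(t); e=d*np.cos(t)+np.array([0,0,1])*np.sin(t); n=np.array([0,0,1])*np.cos(t)-d*np.sin(t)
    print(round(np.degrees(t)),'cap centre',proj(w,P+.027*e).round(0),'near',proj(w,P+.027*e+.014*n).round(0),'far',proj(w,P+.027*e-.014*n).round(0),'base outer',proj(w,P-.05*e+.021*n).round(0))
p=w['pixels']; print([(v,p[v,315].tolist()) for v in range(290,410,5)])
E
```

```text
40 cap centre [315. 307.] near [314. 350.] far [315. 269.] base outer [314. 410.]
50 cap centre [315. 321.] near [314. 368.] far [315. 279.] base outer [314. 391.]
60 cap centre [315. 337.] near [314. 384.] far [315. 292.] base outer [314. 372.]
70 cap centre [314. 352.] near [314. 397.] far [315. 307.] base outer [314. 353.]
80 cap centre [314. 367.] near [314. 408.] far [315. 324.] base outer [314. 334.]
90 cap centre [314. 380.] near [314. 416.] far [315. 342.] base outer [314. 316.]
[(290, [105, 102, 100]), (295, [92, 89, 88]), (300, [139, 134, 127]), (305, [140, 134, 126]), (310, [139, 135, 129]), (315, [142, 137, 131]), (320, [141, 136, 130]), (325, [138, 134, 128]), (330, [136, 131, 124]), (335, [137, 132, 126]), (340, [140, 134, 129]), (345, [138, 133, 126]), (350, [131, 125, 119]), (355, [109, 102, 98]), (360, [101, 94, 88]), (365, [80, 41, 18]), (370, [78, 41, 17]), (375, [80, 42, 20]), (380, [78, 41, 19]), (385, [69, 33, 11]), (390, [121, 61, 27]), (395, [104, 54, 26]), (400, [103, 53, 22]), (405, [120, 83, 64])]
```

```bash
python3 - <<'E'
from h import *
w=cam('wrist'); P=env.get_state()['tcp_pos']+[0,0,.011]
print('edge x',onz(w,250,298,0),onz(w,380,298,0),'cam',ray(w,320,240)[0])
h=cv2.cvtColor(w['pixels'],cv2.COLOR_RGB2HSV)
b=(h[...,1]>140)&(h[...,0]<20)
for v in range(300,408,6):
    r=np.where(b[v,255:380])[0]+255; g=np.where(~b[v,280:350])[0]+280
    print(v,(r.min(),r.max()) if len(r) else None,(g.min(),g.max()) if len(g) else None)
from scipy.optimize import least_squares
# unknown theta, a : silhouette points near-cap(358) & base outer(403)
for rc in (.012,.014,.016):
  def f(x):
    t,a=x; e=np.array([np.cos(t),0,np.sin(t)]);n=np.array([-np.sin(t),0,np.cos(t)])
    return [proj(w,P+(.077-a)*e+rc*n)[1]-358,proj(w,P-a*e+.021*n)[1]-403]
  s=least_squares(f,[.8,.05]); print(rc,np.degrees(s.x[0]),s.x[1])
E
```

```text
edge x [ 0.32202993 -0.33855576  0.        ] [ 0.32224474 -0.37795094  0.        ] cam [ 0.37231191 -0.35780169  0.09883473]
300 (np.int64(348), np.int64(349)) (np.int64(280), np.int64(347))
306 (np.int64(275), np.int64(355)) (np.int64(280), np.int64(349))
312 (np.int64(271), np.int64(359)) (np.int64(280), np.int64(349))
318 (np.int64(267), np.int64(362)) (np.int64(280), np.int64(349))
324 (np.int64(265), np.int64(364)) (np.int64(280), np.int64(349))
330 (np.int64(263), np.int64(365)) (np.int64(280), np.int64(349))
336 (np.int64(263), np.int64(366)) (np.int64(280), np.int64(348))
342 (np.int64(263), np.int64(365)) (np.int64(282), np.int64(346))
348 (np.int64(263), np.int64(365)) (np.int64(286), np.int64(341))
354 (np.int64(264), np.int64(365)) (np.int64(293), np.int64(335))
360 (np.int64(267), np.int64(362)) (np.int64(305), np.int64(322))
366 (np.int64(270), np.int64(359)) None
372 (np.int64(274), np.int64(356)) None
378 (np.int64(277), np.int64(353)) None
384 (np.int64(283), np.int64(350)) (np.int64(280), np.int64(282))
390 (np.int64(287), np.int64(346)) (np.int64(280), np.int64(349))
396 (np.int64(291), np.int64(340)) (np.int64(280), np.int64(349))
402 (np.int64(300), np.int64(330)) (np.int64(280), np.int64(349))
0.012 44.37771269029181 0.061575208416346866
0.014 43.69190539385119 0.05184969319786109
0.016 42.87758008426443 0.043779410468806894
```

The cap is smaller than I assumed and the grip is near the shoulder (a≈58). The tip slipped off the edge at about 44°. I'll raise, move closer and press once more for about 60°.

>>> move_arm:
  moves: [-0.005,0,0.012,0,0.035,-0.005,0,0.03,0,0.035,0,0,0.036,0,0.035,0.008,0,0.034,0,0.035,0.009,0,0.03,0,0.035,0.009,0,0.026,0,0.035,0.009,0,0.022,0,0.035,0.008,0,0.018,0,0.035,0.008,0,0.014,0,0.035,0.007,0,0.012,0,0.035,0.007,0,0.012,0,0.035]

```text
clock: 8.27
tcp_pos: [0.3013, -0.3577, -0.0237]
orientation: [-0.001, 1.0, 0.002, -0.001]
wrist_force: [-1.8, -1.2, -1.1]
finger_gap: 0.0397
grip_force: 21.5
```

```bash
cat > tilt.py <<'E'
from h import *
from scipy.optimize import least_squares
def tilt(d=(1,0,0),rc=.0115,r=.021,H=.077):
    w=cam('wrist'); st=env.get_state(); P=st['tcp_pos']+[0,0,.011]; d=np.array(d,float)
    h=cv2.cvtColor(w['pixels'],cv2.COLOR_RGB2HSV); b=(h[...,1]>140)&(h[...,0]<20)&(h[...,2]>40)
    u=int(round(proj(w,P)[0])); col=np.where(b[290:418,u])[0]+290
    print(st['tcp_pos'].round(4),st['wrist_force'].round(1),'brown rows',col.min(),col.max(),len(col))
    for t in range(40,95,10):
        t=np.radians(t);e=d*np.cos(t)+np.array([0,0,1])*np.sin(t);n=np.array([0,0,1])*np.cos(t)-d*np.sin(t);a=.058
        print(round(np.degrees(t)),'capnear',proj(w,P+(H-a)*e+rc*n)[1].round(),'base',proj(w,P-a*e+r*n)[1].round())
E
python3 -c "
from tilt import *
tilt()"
```

```text
[ 0.3014 -0.3578 -0.0234] [-2.1  0.2 -1.4] brown rows 301 396 14
40 capnear 349.0 base 412.0
50 capnear 361.0 base 390.0
60 capnear 371.0 base 369.0
70 capnear 380.0 base 349.0
80 capnear 387.0 base 328.0
90 capnear 392.0 base 309.0
```

```bash
python3 - <<'E'
from h import *
w=cam('wrist');p=w['pixels'];P=env.get_state()['tcp_pos']+[0,0,.011];print(proj(w,P))
for u in (305,315,325): print(u,[(v,*p[v,u].tolist()) for v in range(280,412,6)])
print('edge v',proj(w,[.322,-.36,0]))
E
```

```text
[314.3431911  332.89559782]
305 [(280, 120, 114, 111), (286, 89, 85, 85), (292, 71, 69, 68), (298, 59, 57, 57), (304, 61, 45, 36), (310, 148, 142, 136), (316, 152, 146, 140), (322, 152, 146, 140), (328, 151, 145, 138), (334, 151, 146, 139), (340, 152, 145, 139), (346, 153, 147, 140), (352, 152, 145, 141), (358, 154, 149, 143), (364, 151, 146, 139), (370, 152, 147, 140), (376, 153, 145, 140), (382, 103, 99, 95), (388, 73, 37, 14), (394, 115, 58, 26), (400, 172, 160, 149), (406, 161, 149, 140)]
315 [(280, 115, 109, 107), (286, 95, 91, 90), (292, 97, 93, 92), (298, 79, 76, 75), (304, 77, 73, 69), (310, 152, 145, 138), (316, 152, 146, 139), (322, 151, 145, 140), (328, 153, 146, 140), (334, 151, 144, 138), (340, 153, 146, 140), (346, 157, 150, 144), (352, 156, 150, 143), (358, 151, 146, 139), (364, 153, 147, 141), (370, 157, 150, 143), (376, 157, 150, 144), (382, 108, 104, 98), (388, 74, 37, 16), (394, 126, 64, 28), (400, 158, 147, 137), (406, 165, 153, 142)]
325 [(280, 92, 89, 89), (286, 113, 109, 106), (292, 125, 120, 117), (298, 98, 93, 91), (304, 60, 44, 34), (310, 149, 144, 136), (316, 149, 143, 137), (322, 151, 143, 138), (328, 150, 145, 138), (334, 152, 146, 139), (340, 152, 147, 140), (346, 156, 150, 143), (352, 155, 150, 143), (358, 154, 147, 142), (364, 153, 146, 140), (370, 152, 147, 140), (376, 152, 146, 140), (382, 113, 78, 58), (388, 135, 69, 28), (394, 118, 59, 26), (400, 168, 156, 147), (406, 161, 154, 142)]
edge v [321.13294896 300.15798852]
```

The cap's near edge now sits at v≈382, a tilt of about 70°. I'll raise it and carry it over pocket 1, with P about 20 mm toward +x of the centre.

>>> move_arm:
  moves: [-0.006,0,0.02,0,0.035,-0.006,0,0.055,0,0.035,-0.006,0,0.095,0,0.035,-0.006,0,0.135,0,0.035,0,0.015,0.17,0,0.035,0.018,0.052,0.175,0,0.035,0.036,0.09,0.175,0,0.035,0.053,0.127,0.175,0,0.035,0.07,0.164,0.175,0,0.035,0.087,0.2,0.175,0,0.035,0.104,0.237,0.175,0,0.035,0.121,0.274,0.175,0,0.035]

```text
clock: 9.37
tcp_pos: [0.424, -0.0826, 0.1527]
orientation: [-0.0, 1.0, 0.002, 0.0]
wrist_force: [1.3, -0.2, -1.4]
finger_gap: 0.0396
grip_force: 21.4
```

>>> move_arm:
  moves: [0.017,0.037,0,0,0.035,0.034,0.073,0,0,0.035,0.05,0.105,0,0,0.035,0.058,0.117,0,0,0.035,0.058,0.117,0,0,0.035,0.058,0.117,0,0,0.035]

```text
clock: 9.87
tcp_pos: [0.4814, 0.0331, 0.1522]
orientation: [0.0, 1.0, 0.004, -0.0]
wrist_force: [-0.3, 0.2, -1.1]
finger_gap: 0.0397
grip_force: 21.4
```

```bash
python3 - <<'E'
from tilt import *
tilt()
w=cam('wrist');p=w['pixels'];u=315
print([(v,*p[v,u].tolist()) for v in range(286,412,6)])
E
```

```text
[0.481  0.0323 0.1522] [ 0.  0. -1.] brown rows 291 396 24
40 capnear 350.0 base 413.0
50 capnear 362.0 base 391.0
60 capnear 372.0 base 370.0
70 capnear 381.0 base 349.0
80 capnear 388.0 base 329.0
90 capnear 393.0 base 309.0
[(286, 72, 72, 68), (292, 45, 23, 9), (298, 47, 24, 11), (304, 91, 86, 81), (310, 123, 118, 112), (316, 124, 119, 113), (322, 126, 121, 115), (328, 126, 120, 114), (334, 127, 122, 116), (340, 125, 119, 114), (346, 126, 121, 116), (352, 127, 122, 115), (358, 126, 121, 115), (364, 126, 120, 115), (370, 128, 122, 117), (376, 127, 122, 117), (382, 73, 66, 60), (388, 111, 55, 23), (394, 101, 49, 22), (400, 36, 36, 37), (406, 37, 38, 38)]
```

>>> move_arm:
  moves: [0,0.001,-0.03,0,0.035,0,0.001,-0.06,0,0.035,0,0.001,-0.08,0,0.035,0,0.001,-0.088,0,0.035,0,0.001,-0.092,0,0.035,0,0.001,-0.095,0,0.035,0,0.001,-0.098,0,0.035,0,0.001,-0.098,0,0.035]

```text
clock: 10.63
tcp_pos: [0.4823, 0.0329, 0.0552]
orientation: [0.0, 1.0, 0.002, 0.001]
wrist_force: [-0.4, -0.4, -1.0]
finger_gap: 0.0396
grip_force: 21.4
```

>>> move_arm:
  moves: [0,0.001,-0.002,0,0.035,-0.002,0.001,-0.004,0,0.035,-0.006,0.001,-0.005,0,0.035,-0.01,0.001,-0.006,0,0.035,-0.014,0.001,-0.007,0,0.035,-0.017,0.001,-0.007,0,0.035,-0.02,0.001,-0.007,0,0.035,-0.02,0.001,-0.007,0,0.035]

```text
clock: 11.3
tcp_pos: [0.4694, 0.0343, 0.0514]
orientation: [-0.0, 1.0, 0.003, 0.008]
wrist_force: [10.1, 2.0, 8.1]
finger_gap: 0.0399
grip_force: 23.8
```

```bash
cat >> tilt.py <<'E'
    p=w['pixels']; print([(v,*p[v,u].tolist()) for v in range(286,418,6)])
E
python3 -c "
from tilt import *
tilt()"
```

```text
[0.4694 0.0343 0.0514] [11.3  2.3  7.2] brown rows 293 396 21
40 capnear 347.0 base 414.0
50 capnear 359.0 base 392.0
60 capnear 369.0 base 371.0
70 capnear 378.0 base 350.0
80 capnear 386.0 base 330.0
90 capnear 391.0 base 310.0
[(286, 129, 129, 121), (292, 37, 18, 9), (298, 46, 21, 8), (304, 46, 23, 9), (310, 45, 44, 40), (316, 125, 120, 116), (322, 125, 120, 115), (328, 126, 121, 114), (334, 128, 121, 117), (340, 126, 120, 115), (346, 125, 121, 115), (352, 126, 121, 115), (358, 129, 124, 118), (364, 125, 120, 115), (370, 125, 119, 114), (376, 123, 118, 114), (382, 128, 123, 117), (388, 120, 116, 110), (394, 103, 51, 23), (400, 176, 168, 165), (406, 163, 157, 154), (412, 56, 55, 57)]
```

>>> move_arm:
  moves: [0.003,0,0,0,0.035,0.006,0,-0.002,0,0.035,0.006,0,-0.004,0,0.035,0.006,0,-0.006,0,0.035,0.006,0,-0.008,0,0.035,0.006,0,-0.01,0,0.035,0.006,0,-0.01,0,0.035]

```text
clock: 11.93
tcp_pos: [0.4775, 0.0338, 0.0438]
orientation: [0.0, 1.0, 0.003, 0.01]
wrist_force: [6.3, 0.7, 29.3]
finger_gap: 0.0396
grip_force: 24.8
```

```bash
python3 -c "
from tilt import *
tilt()"
```

```text
[0.4774 0.0338 0.0439] [ 6.9  0.9 27.4] brown rows 374 397 24
40 capnear 347.0 base 414.0
50 capnear 359.0 base 393.0
60 capnear 370.0 base 372.0
70 capnear 379.0 base 351.0
80 capnear 386.0 base 331.0
90 capnear 391.0 base 311.0
[(286, 127, 128, 119), (292, 48, 46, 43), (298, 112, 107, 102), (304, 110, 106, 101), (310, 112, 107, 102), (316, 111, 108, 102), (322, 110, 105, 101), (328, 113, 107, 103), (334, 113, 108, 102), (340, 109, 105, 99), (346, 110, 106, 102), (352, 109, 105, 99), (358, 111, 106, 101), (364, 113, 107, 102), (370, 88, 84, 80), (376, 55, 28, 11), (382, 57, 26, 11), (388, 55, 25, 7), (394, 45, 22, 8), (400, 209, 200, 196), (406, 54, 51, 53), (412, 87, 85, 87)]
```

Pressing turned it back to about 60°, while the −x drag against the pocket wall had rotated it upright. I'll raise it and drag again.

>>> move_arm:
  moves: [0,0,0.006,0,0.035,0,0,0.011,0,0.035,-0.004,0,0.012,0,0.035,-0.008,0,0.012,0,0.035,-0.012,0,0.012,0,0.035,-0.015,0,0.012,0,0.035,-0.018,0,0.012,0,0.035,-0.021,0,0.012,0,0.035,-0.023,0,0.012,0,0.035,-0.023,0,0.012,0,0.035]

```text
clock: 12.82
tcp_pos: [0.4537, 0.0342, 0.0544]
orientation: [-0.0, 1.0, 0.003, 0.009]
wrist_force: [10.6, 3.6, 19.9]
finger_gap: 0.0402
grip_force: 31.5
```

```bash
python3 -c "
from tilt import *
tilt()"
```

```text
[0.4537 0.0342 0.0543] [11.1  3.6 19.8] brown rows 296 317 22
40 capnear 347.0 base 414.0
50 capnear 359.0 base 392.0
60 capnear 369.0 base 371.0
70 capnear 378.0 base 350.0
80 capnear 386.0 base 330.0
90 capnear 391.0 base 310.0
[(286, 24, 12, 7), (292, 31, 14, 7), (298, 48, 23, 9), (304, 51, 26, 11), (310, 50, 23, 9), (316, 50, 23, 8), (322, 46, 43, 41), (328, 75, 72, 69), (334, 124, 118, 113), (340, 127, 121, 115), (346, 127, 121, 115), (352, 125, 120, 115), (358, 123, 119, 114), (364, 123, 117, 112), (370, 124, 119, 113), (376, 124, 119, 113), (382, 124, 118, 112), (388, 120, 116, 109), (394, 120, 115, 109), (400, 120, 115, 110), (406, 82, 78, 74), (412, 73, 70, 73)]
```

```bash
cat >> tilt.py <<'E'
def fit(d=(1,0,0),cap='grey'):
    w=cam('wrist'); st=env.get_state(); P=st['tcp_pos']+[0,0,.011]; d=np.array(d,float); z=np.array([0,0,1.]); q=np.cross(z,d)
    p=w['pixels'].astype(int); u0,v0=proj(w,P+.02*z).astype(int)
    g=((p[...,0]>95)&(p[...,0]-p[...,2]<30)).astype(np.uint8); k=np.zeros_like(g); k[285:420,270:362]=g[285:420,270:362]
    k=cv2.morphologyEx(k,cv2.MORPH_OPEN,np.ones((9,9)))
    n,L,S,C=cv2.connectedComponentsWithStats(k); i=L[min(v0,400),u0] or 1+np.argmax(S[1:,4])
    x,y,ww,hh,A=S[i]; print('cap blob',x,y,ww,hh,A)
    def f(X):
        t,s,rc=X; e=d*np.cos(t)+z*np.sin(t); m=z*np.cos(t)-d*np.sin(t); c=P+s*e
        a=proj(w,c+rc*m);b=proj(w,c-rc*m);l=proj(w,c+rc*q);r=proj(w,c-rc*q)
        return [a[1]-(y+hh),b[1]-y,abs(l[0]-r[0])-ww]
    r=least_squares(f,[1.4,.02,.012]); print('tilt',np.degrees(r.x[0]).round(1),'t,rc',r.x[1:].round(4),'res',r.cost.round(2),st['tcp_pos'].round(4),st['wrist_force'].round(1))
E
python3 -c "
from tilt import *
fit()"
```

```text
cap blob 277 331 74 75 4500
tilt 71.2 t,rc [0.0442 0.0099] res 0.0 [0.4538 0.0342 0.0543] [10.6  3.8 20.9]
```

```bash
python3 - <<'E'
from h import *
P=env.get_state()['tcp_pos']
w=cam('wrist');a=w['pixels'][150:450,120:520]
s=cam('scene');u,v=proj(s,P).astype(int);print(u,v)
b=cv2.resize(s['pixels'][max(v-50,0):max(v-50,0)+100,u-66:u+67],(800,300*2),interpolation=cv2.INTER_CUBIC)
b=cv2.resize(s['pixels'][v-45:v+55,u-66:u+67],(400,300),interpolation=cv2.INTER_CUBIC)
big=cv2.resize(s['pixels'][v-25:v+45,u-60:u+60],(514,300),interpolation=cv2.INTER_CUBIC)
t=cam('top');u2,v2=proj(t,P).astype(int)
c=cv2.resize(t['pixels'][v2-40:v2+41,u2-50:u2+50],(286,300),interpolation=cv2.INTER_CUBIC)
s['pixels']=np.vstack([np.hstack([a,b]),np.hstack([big,c])]);save(s,'last.png')
E
```

```text
199 238
```

View pics/last.png

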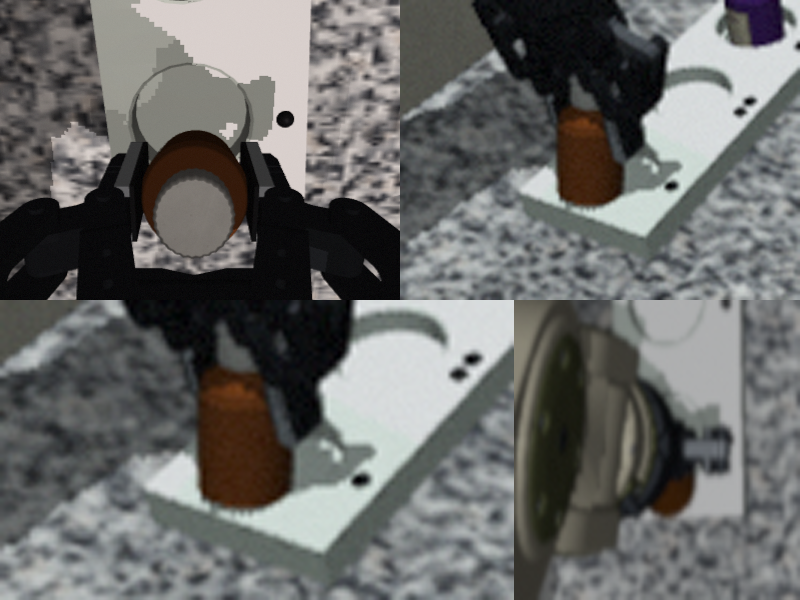

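The bottle stands upright in the grip, but its base rests on the near tray rim (scene panel base at (245,490)), short of the pocket. It must be lifted and shifted forward, so I'll locate its base.

```bash
python3 - <<'E'
from h import *
s=cam('scene')
f=lambda x,y:(139+x*120/514,213+(y-300)*70/300)
o,_=ray(s,320,240)
for pt in ((245,508),(198,490),(290,490)):
    q=onz(s,*f(*pt),.022); print(pt,q)
q=onz(s,*f(245,508),.022); d=q[:2]-o[:2]; d/=np.linalg.norm(d); print('centre',q[:2]+.021*d)
t=cam('top'); print(proj(t,[.4537,.0342,.065]))
# body left/right edges midpoints give axis in scene
for pt in ((242,400),(245,490)): print(f(*pt))
for th in (80,90,100):
    t=np.radians(th); e=np.array([np.cos(t),0,np.sin(t)]); P=np.array([.4537,.0342,.0653]); print(th,proj(s,P),proj(s,P-.043*e),proj(s,P+.015*e))
E
```

```text
(245, 508) [0.42415475 0.02478998 0.022     ]
(198, 490) [0.42315045 0.0519432  0.022     ]
(290, 490) [0.44328399 0.01447049 0.022     ]
centre [0.43751796 0.0409895 ]
[206.18291893 275.43652454]
(195.49805447470817, 236.33333333333334)
(196.19844357976655, 257.3333333333333)
80 [198.21801392 234.4156072 ] [199.8329566  252.87548377] [197.63383147 227.73801045]
90 [198.21801392 234.4156072 ] [202.35656572 250.89148583] [196.7086743  228.40681531]
100 [198.21801392 234.4156072 ] [204.7315478  248.44708001] [195.82629456 229.26335869]
```

It is still tilted at about 72°, with the base face caught on the pocket rim and the grip at a≈36. The flat bench is the better place to press it upright and regrip higher, so I'll take it there.

>>> move_arm:
  moves: [0.003,0,0.03,0,0.035,0.003,0,0.06,0,0.035,0.015,-0.03,0.065,0,0.035,0.035,-0.06,0.065,0,0.035,0.055,-0.095,0.065,0,0.035,0.07,-0.125,0.065,0,0.035,0.076,-0.154,0.065,0,0.035,0.076,-0.154,0.05,0,0.035,0.076,-0.154,0.02,0,0.035,0.076,-0.154,-0.005,0,0.035,0.076,-0.154,-0.018,0,0.035,0.076,-0.154,-0.018,0,0.035]

```text
clock: 14.17
tcp_pos: [0.519, -0.1195, 0.0302]
orientation: [-0.0, 1.0, 0.002, -0.001]
wrist_force: [0.9, -0.4, 1.1]
finger_gap: 0.0396
grip_force: 30.9
```

```bash
python3 -c "
from tilt import *
fit()"
```

```text
cap blob 276 356 81 64 4423
tilt 92.9 t,rc [0.0293 0.0127] res 0.0 [ 0.519  -0.1194  0.0305] [ 0.6 -0.2  0.7]
```

>>> move_arm:
  moves: [0,0,-0.002,0,0.035,-0.001,0,-0.004,0,0.035,-0.002,0,-0.006,0,0.035,-0.004,0,-0.007,0,0.035,-0.006,0,-0.008,0,0.035,-0.008,0,-0.008,0,0.035,-0.008,0,-0.008,0,0.035]

```text
clock: 14.8
tcp_pos: [0.5168, -0.1199, 0.0288]
orientation: [0.001, 1.0, 0.003, 0.005]
wrist_force: [-0.3, 5.3, 34.6]
finger_gap: 0.0399
grip_force: 36.0
```

```bash
python3 - <<'E'
from tilt import *
fit()
s=cam('scene');P=env.get_state()['tcp_pos'];h=cv2.cvtColor(s['pixels'],cv2.COLOR_RGB2HSV)
u,v=proj(s,P).astype(int); b=((h[...,0]<20)&(h[...,1]>150)&(h[...,2]>40))
for r in range(v-30,v+30,4):
    c=np.where(b[r,u-40:u+40])[0]+u-40; print(r,(c.min(),c.max(),len(c)) if len(c) else None)
for z in (0,.03,.06): print(proj(s,[P[0],P[1],z]))
E
```

```text
cap blob 276 364 82 56 3882
tilt 101.1 t,rc [0.028  0.0131] res 0.0 [ 0.5169 -0.1199  0.0288] [ 0.2  5.1 33.3]
224 None
228 None
232 None
236 None
240 None
244 (np.int64(272), np.int64(287), 10)
248 (np.int64(271), np.int64(288), 18)
252 (np.int64(272), np.int64(288), 17)
256 (np.int64(271), np.int64(288), 18)
260 (np.int64(270), np.int64(289), 20)
264 (np.int64(270), np.int64(289), 20)
268 (np.int64(270), np.int64(288), 19)
272 (np.int64(273), np.int64(287), 15)
276 None
280 None
[285.24322436 264.9996464 ]
[284.29004944 253.91442608]
[283.29183466 242.30540191]
```

Stiff 34 N contact with no side load suggests it is flat on its base. Next: relieve the press, open, and check.

>>> move_arm:
  moves: [0,0,0.003,0,0.035,0,0,0.007,0,0.035,0,0,0.007,0,0.046,0,0,0.007,0,0.06,0,0,0.007,0,0.085,0,0,0.007,0,0.085,0,0,0.015,0,0.085,0,0,0.022,0,0.085,0,0,0.022,0,0.085]
  newtons: 25

```text
clock: 15.65
tcp_pos: [0.5136, -0.1202, 0.0471]
orientation: [0.0, 1.0, 0.002, 0.001]
wrist_force: [0.1, -0.2, 0.3]
finger_gap: 0.0849
grip_force: 0.0
```

```bash
python3 - <<'E'
from h import *
P=env.get_state()['tcp_pos'];print(P,env.get_state()['finger_gap'])
w=cam('wrist');p=w['pixels'].astype(int);hs=cv2.cvtColor(w['pixels'],cv2.COLOR_RGB2HSV)
g=((p[...,0]>95)&(p[...,0]-p[...,2]<30)).astype(np.uint8)
br=((hs[...,0]<20)&(hs[...,1]>140)&(hs[...,2]>20)).astype(np.uint8); k=np.zeros_like(br);k[250:,220:420]=br[250:,220:420]
q=np.argwhere(k); print('brown rows',q[:,0].min(),q[:,0].max(),'cols',np.percentile(q[:,1],[1,99]))
for v in range(270,480,10): print(v,p[v,315].tolist(),end=' ')
print()
for z in (.077,.062,.058,.03): print(z,[proj(w,[P[0]+dx,P[1],z]).round(0).tolist() for dx in (-.021,-.0125,0,.0125,.021)])
s=cam('scene');h=cv2.cvtColor(s['pixels'],cv2.COLOR_RGB2HSV)
b=((h[...,0]<20)&(h[...,1]>150)&(h[...,2]>40))
for r in range(240,280,5):
    c=np.where(b[r,245:325])[0]+245; print(r,(c.min(),c.max(),len(c)) if len(c) else None)
E
```

```text
[ 0.51361125 -0.12017225  0.04705994] 0.08491242451727178
brown rows 279 398 cols [271. 362.]
270 [72, 70, 69] 280 [35, 18, 5] 290 [35, 17, 5] 300 [36, 19, 9] 310 [37, 18, 6] 320 [48, 26, 12] 330 [63, 32, 14] 340 [67, 33, 15] 350 [66, 33, 14] 360 [71, 68, 65] 370 [77, 73, 69] 380 [122, 117, 112] 390 [135, 128, 123] 400 [134, 129, 123] 410 [226, 219, 211] 420 [225, 217, 210] 430 [6, 7, 8] 440 [11, 11, 11] 450 [13, 11, 14] 460 [11, 11, 12] 470 [9, 10, 11] 
0.077 [[314.0, 414.0], [314.0, 394.0], [315.0, 363.0], [315.0, 331.0], [315.0, 308.0]]
0.062 [[314.0, 385.0], [314.0, 367.0], [315.0, 339.0], [315.0, 309.0], [315.0, 288.0]]
0.058 [[314.0, 378.0], [314.0, 360.0], [314.0, 333.0], [315.0, 304.0], [315.0, 283.0]]
0.03 [[314.0, 339.0], [314.0, 324.0], [314.0, 300.0], [314.0, 275.0], [315.0, 257.0]]
240 None
245 None
250 (np.int64(266), np.int64(283), 5)
255 (np.int64(264), np.int64(285), 22)
260 (np.int64(266), np.int64(284), 19)
265 (np.int64(270), np.int64(285), 16)
270 (np.int64(270), np.int64(285), 16)
275 (np.int64(271), np.int64(285), 15)
```

```bash
python3 - <<'E'
from h import *
w=cam('wrist');s=cam('scene');t=cam('top')
for x in (.49,.495,.5,.505): print(x,'wrist front base/shoulder/capbase/captop',[round(proj(w,[x+r,-.12,z])[1]) for r,z in ((.021,0),(.021,.058),(.0125,.064),(.0125,.077),(-.0125,.077))],'scene base,top',proj(s,[x,-.12,0]).round(1),proj(s,[x,-.12,.077]).round(1))
p=s['pixels']
for r in range(225,285,5): print(r,[tuple(p[r,c].tolist()) for c in range(260,300,6)])
E
```

```text
0.49 wrist front base/shoulder/capbase/captop [279, 339, 367, 391, 448] scene base,top [277.9 273.4] [274.9 243.8]
0.495 wrist front base/shoulder/capbase/captop [270, 328, 356, 379, 437] scene base,top [279.3 271.8] [276.4 242.2]
0.5 wrist front base/shoulder/capbase/captop [261, 316, 345, 367, 426] scene base,top [280.7 270.3] [277.8 240.7]
0.505 wrist front base/shoulder/capbase/captop [252, 304, 333, 354, 415] scene base,top [282.1 268.7] [279.3 239.1]
225 [(9, 9, 11), (90, 95, 96), (44, 45, 50), (52, 53, 54), (12, 14, 12), (25, 29, 32), (15, 17, 17)]
230 [(7, 7, 9), (48, 48, 51), (54, 56, 59), (62, 67, 68), (80, 82, 83), (17, 18, 19), (29, 34, 35)]
235 [(8, 6, 4), (33, 33, 34), (76, 77, 76), (60, 64, 63), (112, 113, 113), (96, 97, 100), (14, 16, 17)]
240 [(6, 5, 6), (77, 77, 79), (103, 105, 101), (100, 104, 102), (88, 91, 92), (44, 44, 45), (120, 123, 127)]
245 [(63, 61, 64), (96, 99, 100), (168, 171, 169), (169, 173, 172), (89, 92, 92), (78, 81, 81), (140, 145, 151)]
250 [(68, 71, 74), (77, 60, 47), (91, 92, 89), (97, 102, 96), (90, 49, 21), (66, 69, 68), (99, 102, 103)]
255 [(72, 72, 75), (52, 27, 12), (95, 51, 19), (110, 59, 24), (74, 43, 19), (65, 68, 67), (131, 136, 137)]
260 [(127, 131, 129), (36, 25, 14), (57, 32, 13), (61, 35, 14), (43, 24, 10), (40, 43, 45), (57, 60, 60)]
265 [(158, 163, 164), (61, 56, 50), (52, 28, 13), (55, 28, 14), (44, 22, 9), (63, 66, 67), (125, 132, 132)]
270 [(133, 138, 141), (66, 68, 67), (52, 31, 14), (52, 29, 9), (46, 27, 15), (139, 145, 144), (75, 77, 81)]
275 [(102, 105, 109), (133, 139, 141), (50, 28, 14), (51, 26, 10), (48, 28, 13), (116, 121, 121), (114, 118, 120)]
280 [(118, 121, 125), (110, 111, 116), (138, 142, 145), (95, 96, 97), (162, 167, 168), (132, 138, 139), (133, 137, 138)]
```

The bottle stands upright on the bench at about (0.492, -0.120), but 21 mm behind the pads. I'll re-centre the hand and grip it again.

>>> move_arm:
  moves: [-0.01,0,0,0,0.085,-0.0215,0,0,0,0.085,-0.0215,0,-0.006,0,0.085,-0.0215,0,-0.011,0,0.085,-0.0215,0,-0.011,0,0.07,-0.0215,0,-0.011,0,0.055,-0.0215,0,-0.011,0,0.045,-0.0215,0,-0.011,0,0.035,-0.0215,0,-0.011,0,0.035,-0.0215,0,-0.011,0,0.035]
  newtons: 25

```text
clock: 16.73
tcp_pos: [0.4916, -0.1199, 0.0347]
orientation: [0.0, 1.0, 0.002, 0.0]
wrist_force: [0.4, 0.7, 1.8]
finger_gap: 0.0399
grip_force: 25.4
```

```bash
cat >> tilt.py <<'E'
def stand(H=.077,r=.021,rc=.0125):
    w=cam('wrist');P=env.get_state()['tcp_pos'];p=w['pixels']
    print(P,[(v,*p[v,315].tolist()) for v in range(250,430,8)])
    print('pred: body front z.03, shoulder, cap far,near top',[round(proj(w,[P[0]+a,P[1],P[2]+z])[1]) for a,z in ((r,-.01),(r,.02),(rc,.041),(-rc,.041))])
E
python3 -c "
from tilt import *
stand()"
```

```text
[ 0.49163793 -0.1198633   0.03475498] [(250, 43, 21, 11), (258, 43, 22, 9), (266, 43, 21, 10), (274, 43, 21, 7), (282, 43, 23, 10), (290, 44, 21, 7), (298, 55, 27, 14), (306, 73, 36, 16), (314, 73, 35, 15), (322, 75, 37, 16), (330, 73, 37, 15), (338, 84, 79, 76), (346, 86, 83, 77), (354, 92, 89, 84), (362, 143, 136, 131), (370, 146, 141, 135), (378, 145, 140, 134), (386, 144, 137, 131), (394, 145, 141, 135), (402, 142, 138, 132), (410, 142, 136, 130), (418, 142, 137, 131), (426, 16, 16, 16)]
pred: body front z.03, shoulder, cap far,near top [263, 294, 351, 418]
```

>>> move_arm:
  moves: [0,0,0.02,0,0.035,0,0,0.045,0,0.035,-0.005,0.03,0.05,0,0.035,-0.012,0.065,0.05,0,0.035,-0.02,0.1,0.05,0,0.035,-0.026,0.135,0.05,0,0.035,-0.028,0.1535,0.05,0,0.035,-0.028,0.1535,0.05,0,0.035,-0.028,0.1535,0.03,0,0.035,-0.028,0.1535,0.015,0,0.035,-0.028,0.1535,0.01,0,0.035]

```text
clock: 17.7
tcp_pos: [0.4618, 0.0336, 0.0427]
orientation: [0.0, 1.0, 0.002, -0.001]
wrist_force: [-1.1, 0.6, -1.1]
finger_gap: 0.04
grip_force: 25.9
```

```bash
python3 -c "
from tilt import *
stand();print(env.get_state()['wrist_force'])
w=cam('wrist'); print('pocket far edge v', proj(w,[.4915,.0335,.022]))"
```

```text
[0.46146627 0.03352113 0.0425309 ] [(250, 34, 17, 7), (258, 35, 17, 7), (266, 34, 18, 8), (274, 34, 18, 9), (282, 33, 17, 6), (290, 34, 17, 4), (298, 43, 21, 9), (306, 60, 29, 15), (314, 62, 30, 14), (322, 62, 30, 15), (330, 59, 29, 12), (338, 68, 65, 62), (346, 67, 64, 61), (354, 76, 72, 69), (362, 118, 113, 107), (370, 118, 114, 109), (378, 119, 113, 108), (386, 118, 112, 107), (394, 117, 114, 108), (402, 117, 113, 108), (410, 114, 110, 104), (418, 117, 113, 108), (426, 12, 11, 13)]
pred: body front z.03, shoulder, cap far,near top [263, 295, 352, 419]
[-0.56525225 -0.10731947 -2.29761178]
pocket far edge v [314.67983611 235.3300483 ]
```

>>> move_arm:
  moves: [0,0,-0.001,0,0.035,0,0,-0.002,0,0.035,0,0,-0.002,0,0.042,0,0,-0.002,0,0.055,0,0,-0.002,0,0.07,0,0,-0.002,0,0.07,0,0,0.02,0,0.075,0,0,0.05,0,0.085,0,0,0.09,0,0.085,-0.01,-0.02,0.11,0,0.085,-0.02,-0.06,0.12,0,0.085]

```text
clock: 18.72
tcp_pos: [0.4452, -0.0242, 0.1681]
orientation: [0.0, 1.0, 0.005, 0.003]
wrist_force: [0.7, -0.8, -0.1]
finger_gap: 0.0851
grip_force: 0.0
```

```bash
python3 - <<'E'
from h import *
print(env.get_state()['tcp_pos'])
s=cam('scene');t=cam('top')
p=s['pixels'];h=cv2.cvtColor(p,cv2.COLOR_RGB2HSV)
b=((h[...,0]<20)&(h[...,1]>130)&(h[...,2]>30))
print('pred scene rim-level, body top, cap top',[proj(s,[.4605,.0335,z]).round(0) for z in (.022,.064,.083)])
for r in range(205,265,5):
    c=np.where(b[r,170:240])[0]+170; print(r,(c.min(),c.max(),len(c)) if len(c) else None,end='; ')
# large bottle in top
ht=cv2.cvtColor(t['pixels'],cv2.COLOR_RGB2HSV)
m=((ht[...,0]<20)&(ht[...,1]>150)&(ht[...,2]>50)).astype(np.uint8)
q=np.argwhere(m[265:325,295:375])[:,::-1]+[295,265]; print(len(q),q.mean(0),'before: small box',m[255:290,190:230].sum())
E
```

```text
[ 0.44522769 -0.02421958  0.16808241]
pred scene rim-level, body top, cap top [array([205., 249.]), array([201., 233.]), array([199., 225.])]
205 None; 210 None; 215 None; 220 None; 225 None; 230 (np.int64(208), np.int64(209), 2); 235 (np.int64(192), np.int64(212), 21); 240 (np.int64(193), np.int64(211), 19); 245 (np.int64(194), np.int64(213), 19); 250 (np.int64(195), np.int64(214), 19); 255 (np.int64(197), np.int64(211), 15); 260 None; 698 [333.93123209 294.66905444] before: small box 0
```

The small bottle stands in pocket 1: its columns run straight from rows 230 to 255, centred near 203. Next is the large one. I'll move above it, aligned across its axis.

>>> move_arm:
  moves: [-0.031,-0.229,0,1.229,0.085,-0.031,-0.229,0,1.229,0.085,-0.031,-0.229,0,1.229,0.085,-0.031,-0.229,0,1.229,0.085,-0.031,-0.229,0,1.229,0.085,-0.031,-0.229,0,1.229,0.085,-0.031,-0.229,0,1.229,0.085,-0.031,-0.229,0,1.229,0.085,-0.031,-0.229,-0.02,1.229,0.085,-0.031,-0.229,-0.03,1.229,0.085,-0.031,-0.229,-0.03,1.229,0.085]

```text
clock: 19.73
tcp_pos: [0.411, -0.2532, 0.1317]
orientation: [-0.002, 0.814, 0.581, -0.0]
wrist_force: [-0.5, 0.9, 0.9]
finger_gap: 0.0847
grip_force: 0.0
```

```bash
python3 - <<'E'
from h import *
st=env.get_state();print(st['tcp_pos'],st['orientation'],st['joint_pos'])
w=cam('wrist');h=cv2.cvtColor(w['pixels'],cv2.COLOR_RGB2HSV)
m=((h[...,0]<20)&(h[...,1]>140)&(h[...,2]>30)).astype(np.uint8);m=cv2.morphologyEx(m,cv2.MORPH_CLOSE,np.ones((15,15)));m=cv2.morphologyEx(m,cv2.MORPH_OPEN,np.ones((9,9)))
n,L,S,C=cv2.connectedComponentsWithStats(m);i=1+np.argmax(S[1:,4]);print(S[i])
q=np.argwhere(L==i)[:,::-1]
P=np.array([onz(w,u,v,.026)[:2] for u,v in q[::5]]);mu=P.mean(0);ww,V=np.linalg.eigh(np.cov(P.T));s=(P-mu)@V
print(mu,np.degrees(np.arctan2(V[1,1],V[0,1])),V[:,1],s.min(0),s.max(0))
# dark cap
p=w['pixels'].max(2)
print('tcp px',proj(w,st['tcp_pos']*[1,1,0]+[0,0,.026]))
u=int(C[i][0]); print([(v,*w['pixels'][v,u].tolist()) for v in range(60,470,14)])
E
```

```text
[ 0.41099904 -0.25320856  0.13166485] [-2.18357453e-03  8.14158257e-01  5.80638800e-01 -3.85515952e-04] [-7.18806593e-01  2.02733096e-01 -3.74084371e-01  9.98406168e-01
  2.55841245e-04  1.18375582e+00]
[ 282  160   78  126 8491]
[ 0.4197596  -0.23888949] 69.82622610266087 [0.34486858 0.93865098] [-0.02511018 -0.04924563] [0.02589883 0.03967312]
tcp px [314.78129637 241.8312837 ]
[(60, 102, 97, 95), (74, 106, 101, 99), (88, 110, 105, 103), (102, 67, 64, 64), (116, 91, 88, 86), (130, 68, 65, 66), (144, 105, 102, 100), (158, 87, 84, 82), (172, 78, 39, 15), (186, 79, 40, 18), (200, 78, 38, 15), (214, 65, 33, 14), (228, 133, 67, 28), (242, 133, 66, 28), (256, 134, 68, 32), (270, 116, 58, 25), (284, 113, 56, 26), (298, 34, 33, 32), (312, 120, 117, 118), (326, 137, 130, 131), (340, 143, 137, 137), (354, 111, 109, 111), (368, 160, 151, 148), (382, 156, 151, 148), (396, 224, 217, 212), (410, 117, 112, 113), (424, 10, 11, 11), (438, 8, 8, 9), (452, 10, 12, 10), (466, 9, 10, 10)]
```

>>> move_arm:
  moves: [0.002,-0.001,-0.035,-0.02,0.085,0.002,-0.001,-0.07,-0.02,0.085,0.002,-0.001,-0.1,-0.02,0.085,0.002,-0.001,-0.112,-0.02,0.085,0.002,-0.001,-0.116,-0.02,0.085,0.002,-0.001,-0.116,-0.02,0.07,0.002,-0.001,-0.116,-0.02,0.058,0.002,-0.001,-0.116,-0.02,0.045,0.002,-0.001,-0.116,-0.02,0.045,0.002,-0.001,-0.116,-0.02,0.045]
  newtons: 30

```text
clock: 20.62
tcp_pos: [0.4152, -0.2562, 0.0198]
orientation: [0.001, 0.821, 0.57, 0.0]
wrist_force: [-0.7, 1.0, 5.9]
finger_gap: 0.0499
grip_force: 31.1
```

>>> move_arm:
  moves: [0,0,0.02,0,0.045,0,0,0.05,0,0.045,0,0,0.09,0,0.045,0,0,0.1,0,0.045]

```text
clock: 20.95
tcp_pos: [0.4165, -0.2574, 0.1237]
orientation: [0.004, 0.821, 0.57, 0.001]
wrist_force: [1.7, -0.1, -1.0]
finger_gap: 0.0503
grip_force: 32.6
```

>>> move_arm:
  moves: [-0.1225,-0.1026,0,1.929,0.045,-0.1225,-0.1026,0,1.929,0.045,-0.1225,-0.1026,0,1.929,0.045,-0.1225,-0.1026,0,1.929,0.045,-0.1225,-0.1026,0,1.929,0.045,-0.1225,-0.1026,0,1.929,0.045,-0.1225,-0.1026,0,1.929,0.045,-0.1225,-0.1026,0,1.929,0.045,-0.1225,-0.1026,0,1.929,0.045,-0.1225,-0.1026,0,1.929,0.045,-0.1225,-0.1026,0,1.929,0.045,-0.1225,-0.1026,0,1.929,0.045]

```text
clock: 21.95
tcp_pos: [0.2917, -0.3581, 0.1183]
orientation: [0.0, 0.245, 0.97, -0.0]
wrist_force: [0.4, 0.4, -1.9]
finger_gap: 0.0502
grip_force: 32.6
```

>>> move_arm:
  moves: [0,0,0,0.427,0.045,0,0,0,0.427,0.045,0,0,0,0.427,0.045,0,0,0,0.427,0.045,0,0,0,0.427,0.045]

```text
clock: 22.37
tcp_pos: [0.2917, -0.3581, 0.1183]
orientation: [0.0, 0.036, 0.999, -0.0]
wrist_force: [-0.2, -0.3, -1.1]
finger_gap: 0.0501
grip_force: 32.6
```

>>> move_arm:
  moves: [0.002,0,-0.04,0.072,0.045,0.002,0,-0.075,0.072,0.045,0.002,0,-0.095,0.072,0.045,0.002,0,-0.102,0.072,0.045,0.002,0,-0.107,0.072,0.045,0.002,0,-0.112,0.072,0.045,0.002,0,-0.117,0.072,0.045,0.002,0,-0.121,0.072,0.045,0.002,0,-0.125,0.072,0.045,0.002,0,-0.129,0.072,0.045]

```text
clock: 23.2
tcp_pos: [0.2936, -0.3584, -0.0095]
orientation: [-0.0, 0.001, 1.0, -0.0]
wrist_force: [-3.2, 3.3, 4.6]
finger_gap: 0.0497
grip_force: 30.2
```

```bash
cat > tl.py <<'E'
from h import *
def tl():
    s=cam('scene');st=env.get_state();P=st['tcp_pos']+[0,0,.011]
    h=cv2.cvtColor(s['pixels'],cv2.COLOR_RGB2HSV);b=((h[...,0]<20)&(h[...,1]>130)&(h[...,2]>25)).astype(np.uint8)
    u,v=proj(s,P).astype(int);k=np.zeros_like(b);k[v-20:v+70,u-45:u+50]=b[v-20:v+70,u-45:u+50]
    n,L,S,C=cv2.connectedComponentsWithStats(k);i=1+np.argmax(S[1:,4]);print('P',P.round(4),st['wrist_force'].round(1),'px',u,v,'blob',S[i],C[i].round(1))
    q=np.argwhere(L==i); lo=q[q[:,0]>=q[:,0].max()-1]; print('lowest',lo.mean(0)[::-1])
    a=.054
    for t in range(0,100,15):
        t=np.radians(t);e=np.array([np.cos(t),0,np.sin(t)]);print(round(np.degrees(t)),'base c',proj(s,P-a*e).round(0),'mid',proj(s,P-.03*e).round(0),end=' ')
        # silhouette bottom: lowest projected of base circle
        n=np.array([-np.sin(t),0,np.cos(t)]);f=[proj(s,P-a*e+.026*(np.cos(x)*n+np.sin(x)*np.array([0,1,0]))) for x in np.linspace(0,6.28,60)];f=np.array(f);print('lowest',f[f[:,1].argmax()].round(0),'left',f[:,0].min().round(0))
E
python3 -c "
from tl import *
tl()"
```

```text
P [ 0.2937 -0.3584  0.0009] [-3.3  1.9  3.1] px 341 412 blob [ 311  396   44   63 1648] [332.8 427.4]
lowest [338.11764706 457.41176471]
0 base c [324. 445.] mid [332. 430.] lowest [337. 457.] left 308.0
15 base c [325. 448.] mid [333. 432.] lowest [341. 458.] left 309.0
30 base c [327. 449.] mid [334. 432.] lowest [342. 458.] left 310.0
45 base c [330. 447.] mid [335. 431.] lowest [339. 457.] left 313.0
60 base c [333. 443.] mid [337. 429.] lowest [339. 456.] left 316.0
75 base c [337. 437.] mid [339. 426.] lowest [338. 452.] left 320.0
90 base c [341. 430.] mid [341. 422.] lowest [342. 447.] left 324.0
```

>>> move_arm:
  moves: [0,0,-0.003,0,0.045,0,0,-0.006,0,0.045,0,0,-0.009,0,0.045,0,0,-0.012,0,0.045,0,0,-0.012,0,0.045]

```text
clock: 23.67
tcp_pos: [0.2949, -0.3593, -0.0222]
orientation: [0.001, 0.001, 1.0, -0.001]
wrist_force: [-0.9, 1.7, 5.2]
finger_gap: 0.0495
grip_force: 30.4
```

```bash
python3 -c "
from tl import *
tl()"
```

```text
P [ 0.2949 -0.3593 -0.011 ] [-0.1  2.1  4.3] px 342 415 blob [ 316  400   40   62 1556] [334.5 431.2]
lowest [337.21428571 460.21428571]
0 base c [325. 448.] mid [333. 433.] lowest [338. 460.] left 309.0
15 base c [326. 451.] mid [334. 435.] lowest [342. 461.] left 310.0
30 base c [328. 452.] mid [335. 436.] lowest [343. 461.] left 312.0
45 base c [331. 450.] mid [336. 435.] lowest [340. 460.] left 314.0
60 base c [334. 446.] mid [338. 433.] lowest [340. 459.] left 317.0
75 base c [338. 440.] mid [340. 429.] lowest [339. 455.] left 321.0
90 base c [342. 433.] mid [342. 425.] lowest [343. 450.] left 325.0
```

>>> move_arm:
  moves: [0,0,-0.003,0,0.045,0,0,-0.006,0,0.045,0,0,-0.009,0,0.045,0,0,-0.012,0,0.045,0,0,-0.014,0,0.045,0,0,-0.014,0,0.045]

```text
clock: 24.22
tcp_pos: [0.2933, -0.3581, -0.0373]
orientation: [-0.001, 0.001, 1.0, 0.0]
wrist_force: [-4.5, -1.2, 0.4]
finger_gap: 0.0497
grip_force: 31.0
```

```bash
python3 -c "
from tl import *
tl()"
```

```text
P [ 0.2932 -0.3581 -0.0262] [-4.1 -2.3 -0.9] px 341 421 blob [ 317  407   37   58 1399] [333.6 436.9]
lowest [335.2 463.4]
0 base c [324. 453.] mid [332. 439.] lowest [337. 465.] left 308.0
15 base c [325. 456.] mid [332. 440.] lowest [340. 466.] left 309.0
30 base c [326. 457.] mid [333. 441.] lowest [341. 466.] left 310.0
45 base c [329. 455.] mid [335. 440.] lowest [339. 466.] left 313.0
60 base c [333. 451.] mid [336. 438.] lowest [338. 464.] left 316.0
75 base c [336. 445.] mid [339. 435.] lowest [338. 460.] left 320.0
90 base c [340. 438.] mid [341. 431.] lowest [342. 455.] left 324.0
```

Tilt is about 63°, with the body now rubbing the edge wall. That is enough for the bench drag, so I'll raise it and move to the free area.

>>> move_arm:
  moves: [-0.008,0,0.01,0,0.045,-0.01,0,0.04,0,0.045,-0.01,0,0.08,0,0.045,-0.01,0,0.12,0,0.045,0,0.01,0.155,0,0.045,0.028,0.035,0.16,0,0.045,0.058,0.06,0.16,0,0.045,0.088,0.085,0.16,0,0.045,0.118,0.11,0.16,0,0.045,0.148,0.135,0.16,0,0.045,0.178,0.16,0.16,0,0.045,0.208,0.185,0.16,0,0.045]

```text
clock: 25.27
tcp_pos: [0.5027, -0.171, 0.1239]
orientation: [0.0, 0.001, 1.0, 0.001]
wrist_force: [0.0, -1.8, -1.7]
finger_gap: 0.0495
grip_force: 32.3
```

>>> move_arm:
  moves: [0.03,0.025,0,0,0.045,0.05,0.045,0,0,0.045,0.05,0.045,-0.03,0,0.045,0.05,0.045,-0.055,0,0.045,0.05,0.045,-0.062,0,0.045,0.05,0.045,-0.066,0,0.045,0.05,0.045,-0.07,0,0.045,0.05,0.045,-0.07,0,0.045]

```text
clock: 25.93
tcp_pos: [0.5519, -0.1286, 0.0539]
orientation: [0.0, 0.001, 1.0, 0.0]
wrist_force: [-1.1, -0.2, -1.8]
finger_gap: 0.0495
grip_force: 32.3
```

```bash
python3 -c "
from tl import *
tl()"
```

```text
P [ 0.5522 -0.1287  0.0654] [-0.7 -1.5 -1.8] px 296 231 blob [278 220  27  44 809] [290.5 241.4]
lowest [293.95652174 262.30434783]
0 base c [282. 247.] mid [289. 240.] lowest [287. 259.] left 270.0
15 base c [283. 252.] mid [289. 243.] lowest [291. 261.] left 271.0
30 base c [285. 256.] mid [290. 245.] lowest [296. 262.] left 272.0
45 base c [287. 257.] mid [292. 246.] lowest [300. 262.] left 275.0
60 base c [291. 257.] mid [293. 246.] lowest [298. 262.] left 278.0
75 base c [294. 255.] mid [295. 245.] lowest [296. 262.] left 281.0
90 base c [298. 252.] mid [297. 243.] lowest [298. 261.] left 285.0
```

>>> move_arm:
  moves: [0,0,-0.004,0,0.045,-0.003,0,-0.006,0,0.045,-0.008,0,-0.006,0,0.045,-0.014,0,-0.007,0,0.045,-0.02,0,-0.007,0,0.045,-0.027,0,-0.008,0,0.045,-0.034,0,-0.009,0,0.045,-0.04,0,-0.01,0,0.045,-0.046,0,-0.011,0,0.045,-0.05,0,-0.012,0,0.045]

```text
clock: 26.82
tcp_pos: [0.5094, -0.1309, 0.0464]
orientation: [0.008, 0.001, 1.0, -0.002]
wrist_force: [10.7, 0.4, 12.9]
finger_gap: 0.0499
grip_force: 34.0
```

```bash
python3 -c "
from tl import *
tl()"
```

```text
P [ 0.509  -0.1308  0.0574] [ 9.2 -0.5 13.8] px 286 247 blob [272 238  28  40 659] [282.5 258.1]
lowest [285.8 276.4]
0 base c [270. 265.] mid [277. 257.] lowest [277. 276.] left 258.0
15 base c [271. 270.] mid [278. 260.] lowest [280. 279.] left 259.0
30 base c [274. 273.] mid [279. 262.] lowest [286. 279.] left 261.0
45 base c [276. 275.] mid [281. 263.] lowest [289. 279.] left 263.0
60 base c [280. 274.] mid [283. 262.] lowest [287. 279.] left 267.0
75 base c [284. 272.] mid [285. 261.] lowest [285. 279.] left 270.0
90 base c [288. 268.] mid [287. 259.] lowest [287. 277.] left 274.0
```

>>> move_arm:
  moves: [-0.004,0,-0.001,0,0.045,-0.008,0,-0.002,0,0.045,-0.012,0,-0.003,0,0.045,-0.015,0,-0.004,0,0.045,-0.018,0,-0.006,0,0.045,-0.018,0,-0.007,0,0.045,-0.018,0,-0.007,0,0.045]

```text
clock: 27.45
tcp_pos: [0.5022, -0.1327, 0.0463]
orientation: [0.019, -0.0, 1.0, -0.004]
wrist_force: [18.5, 6.6, 44.9]
finger_gap: 0.0497
grip_force: 37.8
```

```bash
python3 -c "
from tl import *
tl()"
```

```text
P [ 0.5022 -0.1327  0.0573] [17.7  5.9 44.5] px 284 250 blob [270 241  28  39 642] [281.2 260.6]
lowest [285.         278.42307692]
0 base c [269. 268.] mid [276. 260.] lowest [275. 279.] left 257.0
15 base c [270. 273.] mid [277. 262.] lowest [279. 281.] left 258.0
30 base c [272. 276.] mid [278. 264.] lowest [284. 282.] left 260.0
45 base c [275. 277.] mid [280. 265.] lowest [288. 282.] left 262.0
60 base c [279. 277.] mid [282. 265.] lowest [286. 282.] left 265.0
75 base c [283. 274.] mid [284. 264.] lowest [284. 282.] left 269.0
90 base c [287. 271.] mid [286. 262.] lowest [286. 280.] left 273.0
```

>>> move_arm:
  moves: [0.006,0,0.003,0,0.045,0.012,0,0.006,0,0.045,0.014,0,0.007,0,0.045,0.014,0,0.007,0,0.056,0.014,0,0.007,0,0.065,0.014,0,0.007,0,0.08,0.014,0,0.007,0,0.085,0.014,0,0.007,0,0.085]

```text
clock: 28.17
tcp_pos: [0.4967, -0.1277, 0.0406]
orientation: [-0.001, 0.001, 1.0, 0.0]
wrist_force: [0.4, -1.0, -0.7]
finger_gap: 0.0848
grip_force: 0.0
```

```bash
python3 - <<'E'
from tl import *
tl()
s=cam('scene');t=cam('top');w=cam('wrist');P=env.get_state()['tcp_pos']
h=cv2.cvtColor(s['pixels'],cv2.COLOR_RGB2HSV);b=((h[...,0]<20)&(h[...,1]>130)&(h[...,2]>25))
for r in range(236,284,4):
    c=np.where(b[r,250:320])[0]+250; print(r,(c.min(),c.max(),len(c)) if len(c) else None,end='; ')
print()
for x in (.485,.495,.505):
    print(x,'scene base/bodytop',proj(s,[x,-.131,0]).round(1),proj(s,[x,-.131,.065]).round(1),'wrist back base/shoulder, cap near/far',[round(proj(w,[x+r,-.131,z])[1]) for r,z in ((-.026,0),(-.026,.062),(-.016,.098),(.016,.098))])
p=w['pixels'];print([(v,*p[v,315].tolist()) for v in range(200,440,10)])
E
```

```text
P [ 0.4969 -0.1278  0.0517] [0.1 0.4 0.5] px 281 253 blob [270 241  28  39 715] [281.8 259.5]
lowest [284.5        278.38461538]
0 base c [265. 271.] mid [273. 263.] lowest [272. 282.] left 253.0
15 base c [267. 276.] mid [273. 266.] lowest [276. 284.] left 254.0
30 base c [269. 279.] mid [274. 267.] lowest [281. 285.] left 256.0
45 base c [272. 280.] mid [276. 268.] lowest [284. 285.] left 259.0
60 base c [275. 280.] mid [278. 268.] lowest [282. 285.] left 262.0
75 base c [279. 277.] mid [280. 267.] lowest [280. 285.] left 266.0
90 base c [283. 273.] mid [282. 265.] lowest [283. 283.] left 270.0
236 None; 240 None; 244 (np.int64(271), np.int64(293), 12); 248 (np.int64(270), np.int64(295), 26); 252 (np.int64(271), np.int64(296), 26); 256 (np.int64(271), np.int64(294), 24); 260 (np.int64(272), np.int64(288), 17); 264 (np.int64(272), np.int64(287), 16); 268 (np.int64(272), np.int64(287), 16); 272 (np.int64(273), np.int64(297), 17); 276 (np.int64(275), np.int64(295), 18); 280 None; 
0.485 scene base/bodytop [281.3 277. ] [278.9 252.2] wrist back base/shoulder, cap near/far [208, 249, 336, 439]
0.495 scene base/bodytop [284.1 273.7] [281.8 249. ] wrist back base/shoulder, cap near/far [228, 277, 371, 468]
0.505 scene base/bodytop [286.8 270.6] [284.7 245.8] wrist back base/shoulder, cap near/far [246, 303, 403, 494]
[(200, 110, 106, 108), (210, 196, 189, 185), (220, 193, 186, 182), (230, 178, 171, 169), (240, 95, 79, 67), (250, 43, 22, 11), (260, 41, 21, 7), (270, 43, 21, 10), (280, 41, 20, 7), (290, 42, 23, 10), (300, 62, 31, 14), (310, 89, 45, 19), (320, 65, 32, 15), (330, 63, 31, 14), (340, 62, 32, 14), (350, 57, 29, 11), (360, 11, 9, 9), (370, 8, 6, 6), (380, 10, 9, 11), (390, 14, 13, 13), (400, 23, 21, 21), (410, 23, 22, 19), (420, 25, 24, 21), (430, 10, 8, 11)]
```

It stands at about x = 0.502. I'll re-centre and grip.

>>> move_arm:
  moves: [0.005,0,0,0,0.085,0.005,0,0,0,0.075,0.005,0,0,0,0.065,0.005,0,0,0,0.055,0.005,0,0,0,0.045,0.005,0,0,0,0.045,0.005,0,0,0,0.045]
  newtons: 30

```text
clock: 28.95
tcp_pos: [0.5032, -0.1285, 0.0417]
orientation: [0.0, 0.001, 1.0, -0.0]
wrist_force: [0.2, -2.2, 2.4]
finger_gap: 0.0496
grip_force: 31.9
```

>>> move_arm:
  moves: [0,0,0.02,0,0.045,0,0,0.05,0,0.045,0.01,0,0.075,0,0.045,0.025,0.03,0.075,0,0.045,0.04,0.065,0.075,0,0.045,0.048,0.1,0.075,0,0.045,0.048,0.135,0.075,0,0.045,0.048,0.16,0.075,0,0.045,0.048,0.168,0.075,0,0.045,0.048,0.168,0.075,0,0.045]

```text
clock: 29.78
tcp_pos: [0.5497, 0.0422, 0.1156]
orientation: [-0.001, -0.001, 1.0, 0.0]
wrist_force: [0.1, -1.0, -1.9]
finger_gap: 0.0498
grip_force: 32.2
```

```bash
python3 - <<'E'
from h import *
w=cam('wrist');st=env.get_state();P=st['tcp_pos'];p=w['pixels'];print(P,st['wrist_force'],st['finger_gap'])
print([(v,*p[v,315].tolist()) for v in range(200,440,10)])
a=P+[0,0,-.0406]
print('pred back base/shoulder, cap near',[round(proj(w,a+[r,0,z])[1]) for r,z in ((-.026,0),(-.026,.062),(-.016,.098))])
# pocket-2 rim left/right/near visible? predict
print([proj(w,[.5505+dx,.0394+dy,.022]).round(0).tolist() for dx,dy in ((-.03,0),(0,.03),(0,-.03),(.03,0))])
E
```

```text
[0.5500786  0.04065952 0.11570385] [-0.68483973 -0.4888982  -1.8355622 ] 0.04980414764455933
[(200, 237, 232, 230), (210, 237, 232, 230), (220, 238, 232, 230), (230, 45, 23, 11), (240, 45, 22, 9), (250, 45, 22, 10), (260, 43, 21, 8), (270, 46, 24, 13), (280, 63, 32, 15), (290, 67, 33, 15), (300, 114, 57, 26), (310, 115, 57, 26), (320, 113, 58, 24), (330, 61, 29, 12), (340, 12, 9, 7), (350, 13, 11, 9), (360, 12, 10, 10), (370, 13, 10, 9), (380, 23, 23, 21), (390, 27, 25, 24), (400, 25, 24, 23), (410, 34, 32, 30), (420, 32, 29, 29), (430, 3, 1, 4)]
pred back base/shoulder, cap near [233, 284, 380]
[[309.0, 204.0], [354.0, 248.0], [264.0, 248.0], [309.0, 289.0]]
```

>>> move_arm:
  moves: [0.001,-0.0015,-0.025,0,0.045,0.001,-0.0015,-0.042,0,0.045,0.001,-0.0015,-0.05,0,0.045,0.001,-0.0015,-0.055,0,0.045,0.001,-0.0015,-0.059,0,0.045,0.001,-0.0015,-0.062,0,0.045,0.001,-0.0015,-0.062,0,0.045]

```text
clock: 30.42
tcp_pos: [0.5518, 0.0379, 0.0542]
orientation: [-0.0, 0.001, 1.0, -0.0]
wrist_force: [0.2, -0.5, -1.6]
finger_gap: 0.0499
grip_force: 32.1
```

>>> move_arm:
  moves: [0,0.001,-0.002,0,0.045,0,0.001,-0.004,0,0.045,0,0.001,-0.006,0,0.045,0,0.001,-0.0065,0,0.045,0,0.001,-0.0065,0,0.052,0,0.001,-0.0065,0,0.06,0,0.001,-0.0065,0,0.07,0,0.001,-0.0065,0,0.075,0,0.001,0.01,0,0.08,0,0.001,0.04,0,0.085,0,0.001,0.08,0,0.085,0,0.001,0.12,0,0.085]

```text
clock: 31.42
tcp_pos: [0.5508, 0.0395, 0.175]
orientation: [-0.001, 0.001, 1.0, 0.0]
wrist_force: [1.4, -0.3, 0.9]
finger_gap: 0.0848
grip_force: 0.0
```

>>> move_arm:
  moves: [-0.01,-0.04,0.03,0,0.085,-0.03,-0.08,0.03,0,0.085,-0.04,-0.12,0.03,0,0.085,-0.05,-0.16,0.03,0,0.085,-0.06,-0.2,0.03,0,0.085,-0.06,-0.2,0.03,0,0.085,-0.06,-0.2,0.03,0,0.085]

```text
clock: 32.0
tcp_pos: [0.4912, -0.1634, 0.2046]
orientation: [0.0, 0.003, 1.0, -0.0]
wrist_force: [1.0, 1.1, -0.3]
finger_gap: 0.0849
grip_force: 0.0
```

```bash
python3 - <<'E'
from h import *
print(env.get_state()['tcp_pos'])
for n in ('scene','top'):
    s=cam(n);h=cv2.cvtColor(s['pixels'],cv2.COLOR_RGB2HSV)
    b=((h[...,0]<20)&(h[...,1]>130)&(h[...,2]>30)).astype(np.uint8)
    for nm,c,r,z1 in (('small',(.4605,.0335),.021,.064),('large',(.551,.039),.026,.070)):
        lo=proj(s,[*c,.022]);hi=proj(s,[*c,z1]);u,v=((lo+hi)/2).astype(int)
        k=np.zeros_like(b);k[v-25:v+25,u-20:u+20]=b[v-25:v+25,u-20:u+20];N,L,S,C=cv2.connectedComponentsWithStats(k)
        i=1+np.argmax(S[1:,4]) if N>1 else 0
        print(n,nm,'pred rim',lo.round(),'body top',hi.round(),'blob',S[i],C[i].round(1))
        if n=='scene' and i:
            for rr in range(S[i][1],S[i][1]+S[i][3],4):
                q=np.where(L[rr]==i)[0]; print(rr,q.min(),q.max(),end='; ')
            print()
E
```

```text
[ 0.49120519 -0.16344899  0.20455095]
scene small pred rim [205. 249.] body top [201. 233.] blob [192 229  24  30 459] [203.2 244.2]
229 208 209; 233 193 211; 237 192 212; 241 194 210; 245 194 212; 249 195 212; 253 196 214; 257 198 207; 
scene large pred rim [230. 223.] body top [227. 205.] blob [214 198  25  34 519] [225.  213.6]
198 233 233; 202 215 237; 206 214 237; 210 215 237; 214 216 233; 218 217 229; 222 217 229; 226 218 230; 230 220 231; 
top small pred rim [211. 273.] body top [207. 272.] blob [     0      0    640    480 307200] [319.5 239.5]
top large pred rim [210. 233.] body top [206. 230.] blob [196 232   7   9  30] [199.2 236.5]
```

Both bottles show upright and seated in the scene view, and the arm is clear.

```bash
python3 -c "
from workcell import env
print(env.hand_in())"
```

```text
the job is handed in; nothing more can be done
None
```

I handed the job in after about 32 s of the 69 s limit: the small bottle was stood upright in the one-pip pocket and released first, then the large one upright in the two-pip pocket, and the last camera check showed both upright and seated. I did not move the third bottle or the dish, though I did not re-measure either at the end, and hand-in gave no verdict. Neither set-down was rough, but pressing was harder than ideal elsewhere: up to 29 N in pocket 1 while tipping the small bottle (it briefly sat on the tray rim), and about 45 N at the wrist when squaring the large bottle on the bench.

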